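# Put the washed shakers and dipper measures up to dry

## Robot

A 6-joint arm with a two-finger parallel gripper is mounted at the origin on the work surface. World frame = base frame: x ahead of the robot, y to its left, z up, the work surface at z = 0. Lengths are in mm, angles in degrees, forces in N, time in s.
With the tool pointing down it reaches from about 300 to 875 mm from the base axis. Payload 6.4 kg.
Tool frame: the origin (TCP) lies at the very end of the fingers, on their centre line; the grasp point (between the pads) lies 19 mm behind it; z points along the fingers, y is the line along which they close (so a half turn about z gives the same grasp; the last joint's range is limited). The gripper opens to 88 mm and grips with 3 to 60 N. Pads are 18 mm wide; open, the fingers measure 123 mm over their backs; the gripper's body (75 mm by 187 mm) begins 45 mm behind the grasp point.
Start: joints at [55.617, 10.359, 92.074, -0, 77.567, -11.82], TCP at [220.618, 531.008, 238.714] pointing down, gripper open.
Joint ranges: [-171.53, 171.53], [-51.25, 118.39], [17.06, 147.69], [-65.23, 245.23], [0, 150.52], [-178.68, 178.68]. Speed limits (degrees/s): [147.25, 147.25, 172.46, 180, 180, 180].

## Interface

Orientations are given as a 3x3 rotation matrix whose columns are the frame's x, y, z axes.
In Python, from station import ctrl gives the robot as it stands.
- The arm moves only by the tool step_arm, never from a script. Its arguments are lists of equal length, an entry for each row: "turn": the turn, a rotation vector about the tool's x, y, z in rad, a list of three; "dp": the shift along the tool's x, y, z in m, a list of three; "grip": the opening, from -1 (shut) to 1 (fully open). In form: {"turn": [[ax, ay, az], ...], "dp": [[tx, ty, tz], ...], "grip": [grip, ...]}. A call has 1 to 5 rows; each row is the pose to reach, as a shift and turn from the pose commanded when the call began, along the tool's axes at that moment; what a row does not reach only later rows make up. A row lasts 1/10 s, in which the tool goes at most 50 mm and 8.59 degrees, less where a joint would pass 70% of its speed; a pose out of reach is approached as far as the arm can. A call with a gripper value outside its range is refused whole. The fingers move at their own pace and stop on an object; "grip_force" is the grip in N (left out, the last holds). Time passes only in rows, so rows that repeat a pose let the fingers close. It gives the time, the measured TCP pose, the force, the opening and the grip force at its end, in the units of the state.
- ctrl.state(): the state, without advancing time (a new reading comes with each control period).
- ctrl.read_camera(name): name is "scene" or "top" or "wrist"; returns a dict with "img" (400x640x3 uint8, blue, green, red), "range_z" (400x640 float32, mm along the optical axis (not along the pixel's ray), 0 where there is no reading), "camera_matrix" (3x3 intrinsics, pixels), "rvec" (rotation vector, rad) and "tvec" (3), from world to camera coordinates, as OpenCV has them. Camera axes: x right, y down, z forward; pixel columns grow to the right and rows downward; lengths in mm; the calibration is good to about 2 mm. A picture is of the moment at which its call begins.
- ctrl.finish_job(): hands the job in; it is judged then, once.
The state is a dict: "time_s": time; "joint_positions": joint angles; "qvel": joint speeds; "tau": joint torques, N m; "tool_pos": TCP position; "ee_rot": TCP orientation; "wrist_force": force on the tool from outside, world axes, zero at the start; "moment": the same for the moment, N m; "width": finger opening in mm; "finger_force": force on a finger pad.
Only numpy, scipy, OpenCV 4.12 (cv2) and the standard library are available. Lean on these libraries where they do the work, as an engineer would, in place of code of your own. Each camera call takes 0.05 s, during which the arm holds its last target. There are 200 camera calls.

## Task

The two empty, upturned acrylic shakers and the two steel dipper measures have just been washed: put all four up to dry. Lower each shaker, still mouth down, over its own post of the wooden drying stand until its rim sits on the base, and hang both dippers by their hooks over the bar below the front edge of the wire shelf, side by side and not touching each other. Set things down gently rather than dropping them, and leave everything else on the ledge where it is.

Things in the scene. Friction and masses are not known exactly. Their poses are not given: they have to be found in the camera images.
- rack: fixed steel drying rack: drip tray 200 (x) x 360 (y) x 16 mm, legs and arms 330 mm apart, wire shelf above the bar: front wire 8 mm thick, axis 292 mm above the ledge and 8 mm behind the bar's axis, so the bar is reached from the front with the tool tilted. Two white lids on the shelf stay there. Origin: centre of the underside; x away from the robot, y along the bar.
- bar_mid (a point): middle of the axis of the horizontal hanging bar under the front edge of the rack's shelf: round steel 10 mm in diameter, 330 mm long between the side arms, 232 mm above the ledge. Axes as the rack's: y along the bar, x away from the robot.
- stand: wooden drying stand, fixed: base 230 (x) x 110 (y) x 14 mm with two upright round posts 44 mm in diameter, domed at the top, tops 109 mm above the ledge, 120 mm apart along the stand's x. Origin: centre of the underside.
- post_near (a point): foot of the post at the stand's -x end (nearer the robot), on its axis at the top of the base (14 mm above the ledge); the post rises 95 mm from here.
- post_far (a point): the same for the post at the stand's +x end (farther away).
- dipper_large: the large steel dipper, 190 mm high: cup 60 mm wide, 50 mm high; flat upright handle, 12 mm wide (y), 4 mm thick, on the cup's -x side, 31 mm from its axis, bent at the top towards +x, over the cup, into a flat-topped hook 20 mm wide inside, strap 4 mm, leg ending 160 mm up, flared to 24 mm. Origin: centre of the underside, z up. Handle starts on the robot's side, yaw within 0.4.
- dipper_large_seat (a point): where the bar's axis lies when the large dipper hangs from the bar: inside its hook, on the middle of the arch, 9 mm below the dipper's top and 12 mm towards +x from the middle of the handle strap.
- dipper_large_grip (a point): on the middle of the large dipper's handle strap, 50 mm below its top: a good place to pinch the strap's 12 mm width; the tool can be tilted with its back towards the handle's outer (-x) side.
- dipper_small: the small steel dipper, 165 mm high: cup 48 mm wide, 42 mm high; flat upright handle, 12 mm wide (y), 4 mm thick, on the cup's -x side, 25 mm from its axis, bent at the top towards +x, over the cup, into a flat-topped hook 20 mm wide inside, strap 4 mm, leg ending 135 mm up, flared to 24 mm. Origin: centre of the underside, z up. Handle starts on the robot's side, yaw within 0.4.
- dipper_small_seat (a point): the same seat point in the small dipper's hook, 9 mm below its top, 12 mm towards +x from the middle of its handle strap.
- dipper_small_grip (a point): the same grip point on the small dipper's handle, 50 mm below its top.
- shaker_a: one of the two empty clear acrylic shakers without lid, alike, loose, standing upside down, mouth down: straight cup 60 mm outside and 54 mm inside diameter, 120 mm high, closed at its upper end (5 mm). Origin: centre of the mouth's rim, which is underneath; z up.
- shaker_b: one of the two empty clear acrylic shakers without lid, alike, loose, standing upside down, mouth down: straight cup 60 mm outside and 54 mm inside diameter, 120 mm high, closed at its upper end (5 mm). Origin: centre of the mouth's rim, which is underneath; z up.
- bowls: bystander, loose: stack of three nested blue-glazed bowls, 150 mm wide, 108 mm high. Origin: centre of the underside.
- jar: bystander, loose: closed cobalt glass jar with steel lid, 72 mm diameter, 118 mm high. Origin: centre of the underside.
- mortar: bystander, loose: wooden mortar 108 mm wide, 95 mm high, its pestle leaning in it up to 180 mm high. Origin: centre of the underside.
- shaker_lidded: bystander, loose: a filled clear shaker standing upright with its white flip-top lid shut, 64 mm diameter, 124 mm high; in use, not washed. Origin: centre of the underside.
- salt_pot: bystander, loose: white ceramic salt pot with blue lid, 68 mm diameter, 62 mm high. Origin: centre of the underside.
- scoop: bystander, loose: small steel measuring scoop lying flat, 110 mm long, 28 mm wide, 14 mm high. Origin: centre of the underside.

How it is judged:
By the outcome, as a careful person would: the job done as asked, in the order asked, and still so for the second after the job is handed in, with the robot touching nothing.
It also fails if it takes over 72 s, if anything falls off the work surface, if the arm or the gripper's body presses on something with over 40 N, if the wrist force passes 120 N, or if a joint passes its speed limit or range.

## Working session

There is one attempt and no reset: what is moved stays moved. The work goes in short steps, Python scripts to look and compute and a tool call to move; the robot and the scene stay as the last step left them, time stands still between calls to the robot, and variables do not carry over. Pictures are saved under pics/ and viewed, at most 11 in all, crops included, and the job is handed in when it is done.

Besides the shell and the picture viewer there is one more tool, called after "Request:" in YAML: its name, and indented under it one key for each argument. step_arm: Moves the arm, as the interface text tells. Its arguments: {"type":"object","properties":{"turn":{"type":"array","items":{"type":"array","items":{"type":"number"}}},"dp":{"type":"array","items":{"type":"array","items":{"type":"number"}}},"grip":{"type":"array","items":{"type":"number"}},"grip_force":{"type":"number"}},"required":["turn","dp","grip"]}

```bash
ls; mkdir -p pics; cat > h.py <<'E'
import numpy as np, cv2
from station import ctrl
def cam(n):
    c=ctrl.read_camera(n); np.savez(f'{n}.npz',**{k:np.array(v) for k,v in c.items()}); return c
def cloud(c):
    K=np.array(c['camera_matrix']);R=cv2.Rodrigues(np.array(c['rvec'],float))[0];t=np.array(c['tvec'],float).ravel()
    z=np.array(c['range_z']);v,u=np.mgrid[:400,:640]
    P=np.stack([(u-K[0,2])/K[0,0]*z,(v-K[1,2])/K[1,1]*z,z],-1)
    W=(P-t)@R; W[z<=0]=np.nan; return W
E
python3 - <<'E'
from h import *
for n in ('scene','top'):
    c=cam(n); cv2.imwrite(f'pics/{n}0.png',cv2.resize(c['img'],(800,500)))
    R=cv2.Rodrigues(np.array(c['rvec'],float))[0]; print(n,-R.T@np.array(c['tvec']).ravel(),c['camera_matrix'])
print(ctrl.state())
E
```

```text
pics
scene [ 486.08702345 -762.61836545  873.6281896 ] [[414.25579797   0.         317.11085746]
 [  0.         414.25579797 200.84621069]
 [  0.           0.           1.        ]]
top [ 439.54511796   73.41020051 1318.07309907] [[474.47481867   0.         316.34118016]
 [  0.         474.47481867 196.19498363]
 [  0.           0.           1.        ]]
{'time_s': 0.1, 'joint_positions': array([ 5.56187890e+01,  1.03969301e+01,  9.21217316e+01, -7.95194538e-04,
        7.75668278e+01, -1.18205788e+01]), 'qvel': array([-0.01001623, -0.05461282, -0.16989586,  0.00799333,  0.05773461,
        0.03823267]), 'tau': array([ 4.93106218e-04, -4.34823418e+01, -3.42695904e+01,  7.04043405e-02,
        3.40440497e-02, -4.00478780e-05]), 'tool_pos': array([220.34080764, 530.62631462, 237.94254633]), 'ee_rot': array([[-9.23475076e-01,  3.83657519e-01, -8.31382264e-04],
       [ 3.83658309e-01,  9.23474291e-01, -1.23905873e-03],
       [ 2.92385948e-04, -1.46320657e-03, -9.99998887e-01]]), 'wrist_force': array([0.38969785, 0.06360765, 0.31623091]), 'moment': array([ 0.00712985, -0.05219039, -0.00909362]), 'finger_force': 0.0, 'width': 87.7353379692937}
```

View pics/scene0.png

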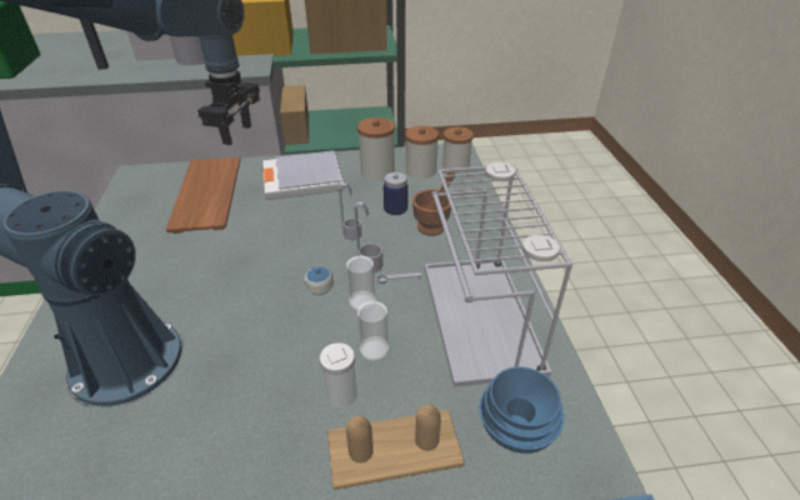

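View pics/top0.png

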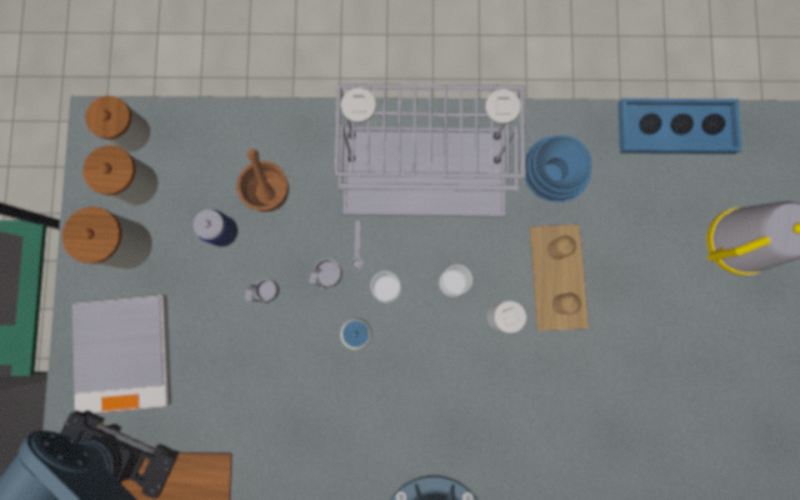

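The scene view shows the shakers at about (361,283) and (373,330), the dippers near (352,225) and (370,255), the posts at (360,438) and (428,425), and the rack at right. In the top view the shakers are at (385,287) and (456,281), the dippers' cups at (327,273) and (264,290), the stand at (558,277), and the front bar/wire near x-row 180-190.

```bash
python3 - <<'E'
from h import *
cs={n:dict(np.load(n+'.npz')) for n in ('scene','top')}
W={n:cloud(c) for n,c in cs.items()}
t=W['top']
def at(u,v,n='top'): 
    u=int(u*.8);v=int(v*.8); return np.round(W[n][v,u],0)
for nm,p in dict(postf=(563,247),postn=(568,303),shA=(385,287),shB=(456,281),lid=(510,317),salt=(355,334),bowl=(558,165),scoop=(358,245),cupL=(327,273),cupS=(266,290),trayFL=(345,210),trayFR=(503,212)).items(): print(nm,at(*p))
# height clusters
def reg(u0,u1,v0,v1,z0,z1,n='top'):
    a=W[n][int(v0*.8):int(v1*.8),int(u0*.8):int(u1*.8)].reshape(-1,3); a=a[(a[:,2]>z0)&(a[:,2]<z1)]
    print(n,(u0,v0),len(a), np.round(a.min(0)) if len(a) else '', np.round(a.max(0)) if len(a) else '', np.round(a.mean(0),1) if len(a) else ''); return a
a=reg(525,595,220,335,8,20); print(cv2.minAreaRect(a[:,:2].astype(np.float32)))
reg(525,600,225,270,95,115);reg(525,600,280,335,95,115)
reg(365,405,265,310,100,130);reg(435,480,260,300,100,130)
a=reg(300,350,250,300,20,200);a=reg(235,290,270,310,20,200)
a=reg(300,350,250,300,100,200);a=reg(235,290,270,310,100,200)
a=reg(330,530,80,225,220,245);a=reg(330,530,170,200,270,300); a=reg(340,510,120,225,10,20);print(cv2.minAreaRect(a[:,:2].astype(np.float32)))
# crops
i=cs['top']['img']; c1=cv2.resize(i[190:260,180:400],None,fx=3.6,fy=3.6,interpolation=2)
i=cs['scene']['img']; c2=cv2.resize(i[140:295,240:395],None,fx=2.2,fy=2.2,interpolation=2); c3=cv2.resize(i[130:310,330:470],None,fx=1.9,fy=1.9,interpolation=2)
o=np.zeros((600,800,3),np.uint8);o[:252,:792]=c1;o[252:252+341,:341]=c2[:341,:341];o[252:252+342,350:350+266]=c3
cv2.imwrite('pics/crop1.png',o)
E
```

```text
postf [ 592. -258.  105.]
postn [ 476. -265.  105.]
shA [505. 106. 120.]
shB [519. -35. 121.]
lid [ 447. -145.  122.]
salt [408. 169.  62.]
bowl [ 788. -276.   12.]
scoop [602. 171.  14.]
cupL [540. 239.   8.]
cupS [501. 374.   6.]
trayFL [680. 200.  16.]
trayFR [ 680. -151.   14.]
top (525, 220) 2606 [ 419. -335.    8.] [ 656. -210.   20.] [ 533.5 -269.3   13.3]
((537.4514770507812, -272.0865173339844), (124.93373107910156, 237.2022705078125), 89.71483612060547)
top (525, 225) 157 [ 577. -286.   95.] [ 613. -250.  112.] [ 594.6 -267.7  102.3]
top (525, 280) 165 [ 459. -293.   95.] [ 495. -257.  114.] [ 476.  -274.4  102.3]
top (365, 265) 436 [477.  78. 109.] [536. 134. 127.] [506.2 105.9 119.3]
top (435, 260) 448 [492. -69. 104.] [550. -11. 126.] [520.3 -39.6 118.9]
top (300, 250) 202 [505. 204.  20.] [567. 262. 195.] [530.6 233.7  97.2]
top (235, 270) 203 [472. 343.  20.] [523. 390. 169.] [493.  366.9  84.4]
top (300, 250) 79 [505. 230. 111.] [538. 249. 195.] [520.4 239.3 179.7]
top (235, 270) 81 [472. 360. 104.] [504. 376. 169.] [487.6 368.5 154.3]
top (330, 80) 895 [ 677. -144.  221.] [855. 192. 244.] [705.9  20.8 235. ]
top (330, 170) 611 [ 689. -144.  286.] [703. 192. 300.] [693.8  18.6 294.4]
top (340, 120) 1104 [ 649. -157.   10.] [872. 205.  20.] [766.5  23.4  13.9]
((759.9951171875, 24.192611694335938), (360.84136962890625, 223.4840850830078), 89.71094512939453)
```

View pics/crop1.png

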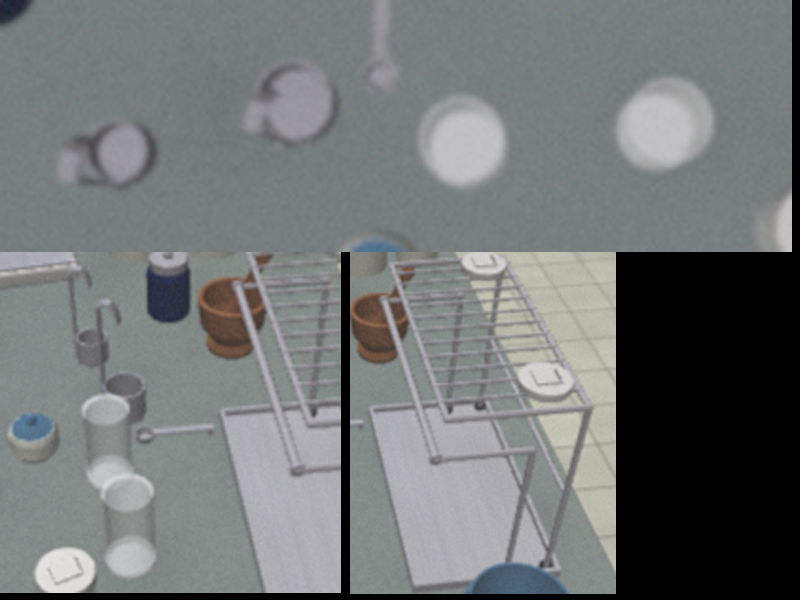

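The crop shows both dippers with hooks at upper left of their cups (hook of the large one at (255,115), of the small at (70,162)), the shaker ends at (463,145) and (657,130) in the crop, and the bar in front of and under the shelf wire. Refining the fits once, then moving.

```bash
python3 - <<'E'
from h import *
W={n:cloud(dict(np.load(n+'.npz'))).reshape(-1,3) for n in ('scene','top')}
def box(n,x,y,z): 
    a=W[n]; return a[(a[:,0]>x[0])&(a[:,0]<x[1])&(a[:,1]>y[0])&(a[:,1]<y[1])&(a[:,2]>z[0])&(a[:,2]<z[1])]
from scipy.optimize import least_squares
def circ(a,r): return least_squares(lambda p:np.hypot(a[:,0]-p[0],a[:,1]-p[1])-r,a[:,:2].mean(0),loss='soft_l1').x
def line(a): return np.round(cv2.fitLine(a.astype(np.float32),cv2.DIST_HUBER,0,.01,.01).ravel(),3)
for n in W:
    print(n)
    a=box(n,(400,680),(-350,-200),(9,19)); m=a[:,:2].mean(0); ev=np.linalg.eigh(np.cov(a[:,:2].T))[1][:,1]; print(' stand',m,np.degrees(np.arctan2(*ev[::-1])))
    for c in ((477,-274),(595,-268)):
        a=box(n,(c[0]-30,c[0]+30),(c[1]-30,c[1]+30),(25,85)); print(' post',circ(a,22),len(a), box(n,(c[0]-30,c[0]+30),(c[1]-30,c[1]+30),(98,120)).mean(0))
    for c in ((506,106),(520,-40)):
        a=box(n,(c[0]-35,c[0]+35),(c[1]-35,c[1]+35),(112,128)); b=box(n,(c[0]-35,c[0]+35),(c[1]-35,c[1]+35),(20,105)); print(' shaker',a.mean(0),len(a), circ(b,30),len(b))
    a=box(n,(640,720),(-120,170),(222,245)); print(' bar',len(a),np.median(a,0),line(a)); a=box(n,(640,720),(-120,170),(280,304)); print(' wire',len(a),np.median(a,0),line(a))
    for nm,c,h,r,ch in (('L',(535,235),190,30,50),('S',(495,367),165,24,42)):
        B=(c[0]-50,c[0]+50),(c[1]-45,c[1]+45)
        a=box(n,*B,(h-9,h+8)); print(nm,'arch',len(a),a.mean(0),a.min(0),a.max(0),line(a[:,:2]))
        a=box(n,*B,(ch+15,h-40)); print(nm,'strap',len(a),a.mean(0),line(a))
        a=box(n,*B,(ch-6,ch+6)); print(nm,'cup',len(a),circ(a,r-1.)); a=box(n,*B,(12,ch-6)); print(nm,'cupside',len(a),circ(a,r))
E
```

```text
scene
 stand [ 536.6043439  -284.70909784] -177.36675523171883
 post [ 479.24796754 -275.7240169 ] 301 [ 479.13752803 -280.25616632  104.86960885]
 post [ 599.09877613 -268.68961188] 288 [ 598.05195599 -273.34690742  104.94774875]
 shaker [509.81750022 101.95316046 121.45351148] 288 [510.1405755  107.24852662] 426
 shaker [524.1412564  -44.05374627 121.27384867] 384 [524.38882916 -39.28062307] 505
 bar 310 [687.44609521   1.6994669  238.36977876] [3.00000e-03 1.00000e+00 0.00000e+00 6.87471e+02 8.03500e+00 2.38469e+02]
 wire 420 [697.89810927  -0.70196026 297.78110236] [0.00000e+00 1.00000e+00 3.00000e-03 6.98553e+02 1.24600e+01 2.97860e+02]
L arch 35 [524.52133445 238.16229176 189.25108228] [510.85117606 230.43906461 181.62507962] [537.71009756 247.06934314 194.54152025] [ 9.58000e-01 -2.86000e-01  5.23566e+02  2.37147e+02]
L strap 57 [512.21838761 241.66870609 108.3161892 ] [-8.00000e-03 -6.00000e-03  1.00000e+00  5.11620e+02  2.40471e+02
  1.10399e+02]
L cup 82 [540.89297014 233.31767632]
L cupside 175 [539.86554608 232.81338653]
S arch 32 [489.83138076 367.37803929 163.39562966] 
[... 1082 characters left out ...]
19] [531.44838747 248.31309939 194.75498861] [ 9.38000e-01 -3.46000e-01  5.20118e+02  2.39529e+02]
L strap 10 [507.05323746 239.62803132 111.54899675] [-6.00000e-03  1.60000e-02  1.00000e+00  5.06867e+02  2.38792e+02
  1.10304e+02]
L cup 76 [537.84885116 234.3549541 ]
L cupside 61 [536.27336547 234.26577886]
S arch 50 [486.28400656 368.93436461 162.67925925] [473.6996945  362.13942528 156.06248432] [500.6220502  375.87504673 169.30069878] [ 9.96000e-01 -9.30000e-02  4.86440e+02  3.68607e+02]
S strap 11 [474.46142707 366.46776064  97.12498562] [5.00000e-03 1.50000e-02 1.00000e+00 4.74237e+02 3.65847e+02 9.50290e+01]
S cup 67 [499.05368946 366.77161173]
S cupside 71 [499.30904062 365.76671605]
```

```bash
cat > plan.py <<'E'
import sys,json,os
from h import *
from scipy.spatial.transform import Rotation as Ro
R0=np.array([[-1,0,0],[0,1,0],[0,0,-1.]])
def rot(yaw,tilt): return (Ro.from_euler('z',yaw,degrees=True)*Ro.from_euler('y',-tilt,degrees=True)).as_matrix()@R0
def tcp(grasp,yaw,tilt): R=rot(yaw,tilt); return np.array(grasp)+19*R[:,2]
def load():
    if os.path.exists('cmd.json'): d=json.load(open('cmd.json')); return np.array(d['p']),np.array(d['R'])
    s=ctrl.state(); return np.array([220.618,531.008,238.714]),np.array(s['ee_rot'])
def plan(*targets):
    """targets: (x,y,z,yaw,tilt) TCP; each a separate step_arm call; tracks the commanded pose"""
    p,R=load()
    for t in targets:
        Rt=rot(t[3],t[4]); tu=np.round(Ro.from_matrix(R.T@Rt).as_rotvec(),4); dp=np.round(R.T@(np.array(t[:3])-p)/1000,4)
        n=max(np.linalg.norm(dp)/.05,np.degrees(np.linalg.norm(tu))/8.59)
        print('turn',tu.tolist(),'dp',dp.tolist(),'rows>=%.1f'%n)
        p=p+R@dp*1000; R=R@Ro.from_rotvec(tu).as_matrix()
    json.dump(dict(p=p.tolist(),R=R.tolist()),open('cmd.json','w'))
def show():
    s=ctrl.state(); print(round(s['time_s'],2),np.round(s['tool_pos'],1),'w',round(s['width'],1),'f',round(s['finger_force'],1),np.round(s['wrist_force'],1),np.round(s['joint_positions'],0))
    if os.path.exists('cmd.json'): print('cmd',np.round(load()[0],1), 'rotdiff',np.round(np.degrees(Ro.from_matrix(load()[1].T@s['ee_rot']).as_rotvec()),2))
E
python3 - <<'E'
from plan import *
plan((522.5,-40,240,0,0),(522.5,-40,140,0,0),(522.5,-40,70,0,0))
E
```

```text
turn [-0.0014, -0.0006, -0.3938] dp [-0.4979, -0.4115, -0.0008] rows>=12.9
turn [0.0, 0.0, 0.0] dp [0.0, 0.0, 0.1] rows>=2.0
turn [0.0, 0.0, 0.0] dp [0.0, 0.0, 0.07] rows>=1.4
```

```bash
rm cmd.json; python3 - <<'E'
s=open('plan.py').read()
s=s.replace("""    for t in targets:
        Rt=rot(t[3],t[4]); tu""","""    for t in targets:
      Rt=rot(t[3],t[4]); D=np.array(t[:3])-p; W=Ro.from_matrix(R.T@Rt).as_rotvec(); pa,Ra=p,R
      k=int(np.ceil(max(np.linalg.norm(D)/215,np.degrees(np.linalg.norm(W))/36,.01)))
      for j in range(1,k+1):
        Rt=Ra@Ro.from_rotvec(W*j/k).as_matrix(); tt=pa+D*j/k
        tu""").replace("np.array(t[:3])-p)/1000","tt-p)/1000")
open('plan.py','w').write(s)
E
python3 - <<'E'
from plan import *
plan((522.5,-40,240,0,0),(522.5,-40,140,0,0),(522.5,-40,70,0,0))
E
```

```text
turn [-0.0003, -0.0001, -0.0984] dp [-0.1245, -0.1029, -0.0002] rows>=3.2
turn [-0.0004, -0.0002, -0.0985] dp [-0.1137, -0.1146, -0.0002] rows>=3.2
turn [-0.0003, -0.0001, -0.0984] dp [-0.102, -0.1252, -0.0003] rows>=3.2
turn [-0.0004, -0.0002, -0.0985] dp [-0.0891, -0.1346, -0.0003] rows>=3.2
turn [0.0, 0.0, 0.0] dp [0.0, -0.0, 0.1] rows>=2.0
turn [0.0, 0.0, 0.0] dp [0.0, -0.0, 0.07] rows>=1.4
```

Request:
step_arm:
  turn:
    - [-0.0003, -0.0001, -0.0984]
    - [-0.0003, -0.0001, -0.0984]
    - [-0.0003, -0.0001, -0.0984]
    - [-0.0003, -0.0001, -0.0984]
    - [-0.0003, -0.0001, -0.0984]
  dp:
    - [-0.1245, -0.1029, -0.0002]
    - [-0.1245, -0.1029, -0.0002]
    - [-0.1245, -0.1029, -0.0002]
    - [-0.1245, -0.1029, -0.0002]
    - [-0.1245, -0.1029, -0.0002]
  grip: [1, 1, 1, 1, 1]

```text
time_s: 0.6
tool_pos: [296.8, 387.1, 238.9]
ee_rot: [[-0.956, 0.294, 0.0], [0.294, 0.956, 0.0], [0.0, 0.0, -1.0]]
wrist_force: [1.0, 0.1, 0.2]
width: 88.2
finger_force: 0.0
```

Request:
step_arm:
  turn:
    - [-0.0004, -0.0002, -0.0985]
    - [-0.0004, -0.0002, -0.0985]
    - [-0.0004, -0.0002, -0.0985]
    - [-0.0004, -0.0002, -0.0985]
    - [-0.0004, -0.0002, -0.0985]
  dp:
    - [-0.1137, -0.1146, -0.0002]
    - [-0.1137, -0.1146, -0.0002]
    - [-0.1137, -0.1146, -0.0002]
    - [-0.1137, -0.1146, -0.0002]
    - [-0.1137, -0.1146, -0.0002]
  grip: [1, 1, 1, 1, 1]

```text
time_s: 1.1
tool_pos: [372.1, 245.5, 239.1]
ee_rot: [[-0.98, 0.198, 0.0], [0.198, 0.98, 0.001], [-0.0, 0.001, -1.0]]
wrist_force: [-0.3, 0.2, -0.6]
width: 88.1
finger_force: 0.0
```

Request:
step_arm:
  turn:
    - [-0.0003, -0.0001, -0.0984]
    - [-0.0003, -0.0001, -0.0984]
    - [-0.0003, -0.0001, -0.0984]
    - [-0.0003, -0.0001, -0.0984]
    - [-0.0003, -0.0001, -0.0984]
  dp:
    - [-0.102, -0.1252, -0.0003]
    - [-0.102, -0.1252, -0.0003]
    - [-0.102, -0.1252, -0.0003]
    - [-0.102, -0.1252, -0.0003]
    - [-0.102, -0.1252, -0.0003]
  grip: [1, 1, 1, 1, 1]

```text
time_s: 1.6
tool_pos: [447.5, 103.4, 239.1]
ee_rot: [[-0.995, 0.1, -0.0], [0.1, 0.995, 0.002], [0.0, 0.002, -1.0]]
wrist_force: [-0.1, 0.2, -0.0]
width: 88.0
finger_force: 0.0
```

Request:
step_arm:
  turn:
    - [-0.0004, -0.0002, -0.0985]
    - [-0.0004, -0.0002, -0.0985]
    - [-0.0004, -0.0002, -0.0985]
    - [-0.0004, -0.0002, -0.0985]
    - [-0.0004, -0.0002, -0.0985]
  dp:
    - [-0.0891, -0.1346, -0.0003]
    - [-0.0891, -0.1346, -0.0003]
    - [-0.0891, -0.1346, -0.0003]
    - [-0.0891, -0.1346, -0.0003]
    - [-0.0891, -0.1346, -0.0003]
  grip: [1, 1, 1, 1, 1]

```text
time_s: 2.1
tool_pos: [522.8, -38.6, 239.1]
ee_rot: [[-1.0, 0.0, -0.0], [0.0, 1.0, 0.002], [0.0, 0.002, -1.0]]
wrist_force: [-0.4, 0.9, 0.4]
width: 88.4
finger_force: 0.0
```

```bash
python3 - <<'E'
from plan import *
import json
show()
c=cam('wrist'); W=cloud(c); print(-cv2.Rodrigues(np.array(c['rvec'],float))[0].T@np.array(c['tvec']).ravel())
i=c['img']; cv2.imwrite('pics/w1.png',i)
a=W.reshape(-1,3); b=a[(abs(a[:,0]-522)<40)&(abs(a[:,1]+40)<40)&(abs(a[:,2]-120)<8)]; print(len(b),b.mean(0),b.min(0),b.max(0))
E
```

```text
2.1 [522.8 -38.6 239.1] w 88.4 f 0.0 [-0.4  0.9  0.4] [ -17.    4.   99.    0.   77. -107.]
cmd [522.5 -40.   70. ] rotdiff [-0.14  0.01  0.01]
[445.55750921 -39.56780713 383.58515562]
3338 [520.78692553 -40.12031548 118.54020114] [492.3677859  -69.57856976 112.31901196] [551.07317366 -10.88480891 120.73053179]
```

View pics/w1.png

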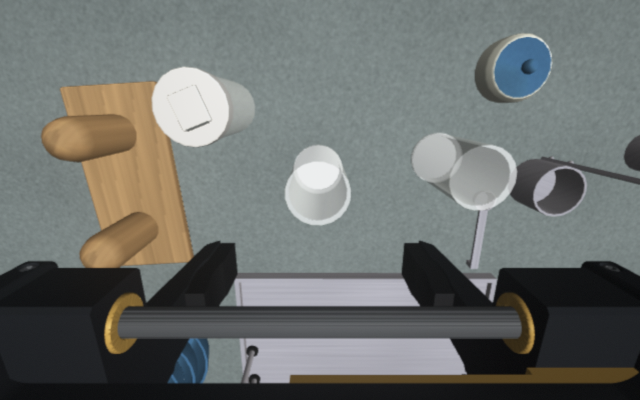

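The wrist view shows the shaker's closed end near (318,195), between the fingers, with the posts to the left at (90,138) and (115,240). It agrees with the top measurement within 1–2 mm.

Request:
step_arm:
  turn:
    - [0, 0, 0]
    - [0, 0, 0]
    - [0, 0, 0]
    - [0, 0, 0]
    - [0, 0, 0]
  dp:
    - [0, 0, 0.04]
    - [0, 0, 0.08]
    - [0, 0, 0.12]
    - [0, 0, 0.15]
    - [0, 0, 0.17]
  grip: [1, 1, 1, 1, 1]

```text
time_s: 2.65
tool_pos: [520.3, -35.9, 67.3]
ee_rot: [[-1.0, -0.003, -0.003], [-0.003, 1.0, 0.003], [0.003, 0.003, -1.0]]
wrist_force: [-0.1, 0.3, 0.4]
width: 88.3
finger_force: 0.0
```

Request:
step_arm:
  turn:
    - [0, 0, 0]
    - [0, 0, 0]
    - [0, 0, 0]
    - [0, 0, 0]
    - [0, 0, 0]
  dp:
    - [0, 0, 0]
    - [0, 0, 0]
    - [0, 0, 0]
    - [0, 0, 0]
    - [0, 0, 0]
  grip: [0.4, 0.3, 0.2, 0.2, 0.2]
  grip_force: 12

```text
time_s: 3.15
tool_pos: [523.8, -39.7, 71.2]
ee_rot: [[-1.0, 0.0, 0.004], [0.0, 1.0, 0.001], [-0.004, 0.001, -1.0]]
wrist_force: [1.1, 1.0, 5.0]
width: 59.9
finger_force: 12.0
```

```bash
python3 - <<'E'
from plan import *
from scipy.optimize import least_squares
show()
c=dict(np.load('wrist.npz'));a=cloud(c).reshape(-1,3)
for p in ((477,-276),(597,-269),(508,106)):
    r=30 if p[1]>0 else 22; zr=(20,105) if r==30 else (25,85)
    b=a[(abs(a[:,0]-p[0])<r+10)&(abs(a[:,1]-p[1])<r+10)&(a[:,2]>zr[0])&(a[:,2]<zr[1])]
    print(len(b),least_squares(lambda q:np.hypot(b[:,0]-q[0],b[:,1]-q[1])-r,p,loss='soft_l1').x)
b=a[(abs(a[:,0]-508)<40)&(abs(a[:,1]-106)<40)&(abs(a[:,2]-120)<8)]; print(b.mean(0),b.min(0),b.max(0))
E
```

```text
3.15 [523.8 -39.7  71.2] w 59.9 f 12.0 [1.1 1.  5. ] [ -17.   17.  106.    0.   57. -107.]
cmd [522.5 -40.   70. ] rotdiff [-0.06 -0.21  0.01]
1589 [ 477.20287604 -276.79092509]
1374 [ 597.18083904 -269.67228556]
1669 [507.97152024 106.6247494 ]
[506.39540691 104.81647141 118.43826974] [477.9551062   76.00811414 112.01299303] [537.1671446  135.72774671 121.07553533]
```

```bash
python3 - <<'E'
from plan import *
plan((522.5,-40,205,0,0),(597.5,-269.5,205,0,0),(597.5,-269.5,125,0,0),(597.5,-269.5,85,0,0))
E
```

```text
turn [0.0, 0.0, 0.0] dp [0.0, -0.0, -0.135] rows>=2.7
turn [0.0, 0.0, 0.0] dp [-0.0375, -0.1148, 0.0] rows>=2.4
turn [0.0, 0.0, 0.0] dp [-0.0375, -0.1148, 0.0] rows>=2.4
turn [0.0, 0.0, 0.0] dp [0.0, 0.0, 0.08] rows>=1.6
turn [0.0, 0.0, 0.0] dp [0.0, 0.0, 0.04] rows>=0.8
```

Request:
step_arm:
  turn:
    - [0, 0, 0]
    - [0, 0, 0]
    - [0, 0, 0]
    - [0, 0, 0]
    - [0, 0, 0]
  dp:
    - [0, 0, -0.02]
    - [0, 0, -0.05]
    - [0, 0, -0.085]
    - [0, 0, -0.115]
    - [0, 0, -0.135]
  grip: [0.2, 0.2, 0.2, 0.2, 0.2]
  grip_force: 15

```text
time_s: 3.65
tool_pos: [523.3, -40.3, 207.4]
ee_rot: [[-1.0, 0.0, 0.004], [0.0, 1.0, 0.0], [-0.004, 0.0, -1.0]]
wrist_force: [0.8, 0.3, -0.7]
width: 59.6
finger_force: 15.0
```

Request:
step_arm:
  turn:
    - [0, 0, 0]
    - [0, 0, 0]
    - [0, 0, 0]
    - [0, 0, 0]
    - [0, 0, 0]
  dp:
    - [-0.005, -0.0153, 0]
    - [-0.012, -0.0367, 0]
    - [-0.02, -0.0612, 0]
    - [-0.029, -0.0888, 0]
    - [-0.0375, -0.1148, 0]
  grip: [0.2, 0.2, 0.2, 0.2, 0.2]

```text
time_s: 4.15
tool_pos: [559.6, -156.7, 202.8]
ee_rot: [[-1.0, 0.0, -0.001], [0.0, 1.0, 0.002], [0.001, 0.002, -1.0]]
wrist_force: [0.2, 0.5, -1.1]
width: 59.9
finger_force: 15.0
```

Request:
step_arm:
  turn:
    - [0, 0, 0]
    - [0, 0, 0]
    - [0, 0, 0]
    - [0, 0, 0]
    - [0, 0, 0]
  dp:
    - [-0.009, -0.0276, 0]
    - [-0.018, -0.0551, 0]
    - [-0.027, -0.0827, 0]
    - [-0.034, -0.104, 0]
    - [-0.0375, -0.1148, 0]
  grip: [0.2, 0.2, 0.2, 0.2, 0.2]

```text
time_s: 4.65
tool_pos: [596.9, -272.3, 202.3]
ee_rot: [[-1.0, 0.002, -0.001], [0.002, 1.0, 0.002], [0.001, 0.002, -1.0]]
wrist_force: [-0.5, 0.6, -2.0]
width: 59.5
finger_force: 15.0
```

Request:
step_arm:
  turn:
    - [0, 0, 0]
    - [0, 0, 0]
    - [0, 0, 0]
    - [0, 0, 0]
    - [0, 0, 0]
  dp:
    - [0, 0, 0]
    - [0, 0, 0]
    - [0, 0, 0]
    - [0, 0, 0]
    - [0, 0, 0]
  grip: [0.2, 0.2, 0.2, 0.2, 0.2]

```text
time_s: 5.15
tool_pos: [597.6, -268.7, 204.6]
ee_rot: [[-1.0, -0.001, 0.001], [-0.001, 1.0, 0.001], [-0.001, 0.001, -1.0]]
wrist_force: [-0.8, 0.2, -1.9]
width: 59.7
finger_force: 15.0
```

```bash
python3 - <<'E'
from plan import *
s=ctrl.state()
import json; d=json.load(open('cmd.json'));
show()
a=[cam('scene')['img'],cam('top')['img']]
o=np.hstack([cv2.resize(a[0][240:400,230:430],None,fx=2,fy=2),cv2.resize(a[1][150:290,380:520],(400,400))[:320]])
cv2.imwrite('pics/chk1.png',o)
E
```

```text
5.15 [ 597.6 -268.7  204.6] w 59.7 f 15.0 [-0.8  0.2 -1.9] [ -35.   22.   82.    0.   76. -125.]
cmd [ 597.5 -269.5   85. ] rotdiff [-0.06 -0.06 -0.06]
```

View pics/chk1.png

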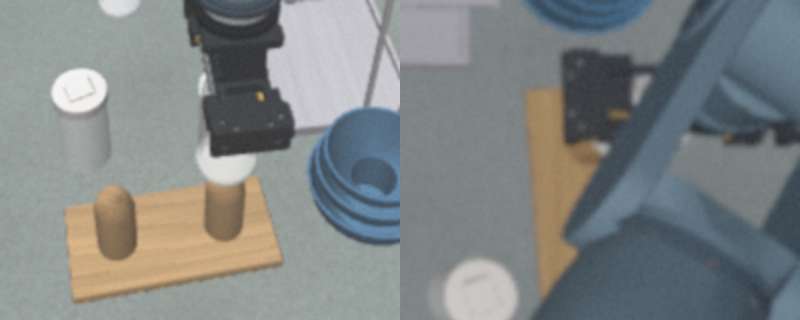

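The picture shows the shaker hanging directly over the far post: rim at (226,165), post axis at (225,205). Lowering it now.

Request:
step_arm:
  turn:
    - [0, 0, 0]
    - [0, 0, 0]
    - [0, 0, 0]
    - [0, 0, 0]
    - [0, 0, 0]
  dp:
    - [0, 0, 0.015]
    - [0, 0, 0.03]
    - [0, 0, 0.045]
    - [0, 0, 0.06]
    - [0, 0, 0.08]
  grip: [0.2, 0.2, 0.2, 0.2, 0.2]

```text
time_s: 5.75
tool_pos: [597.5, -269.5, 122.9]
ee_rot: [[-1.0, 0.0, 0.001], [0.0, 1.0, 0.001], [-0.001, 0.001, -1.0]]
wrist_force: [0.5, -0.2, -0.6]
width: 59.8
finger_force: 15.0
```

Request:
step_arm:
  turn:
    - [0, 0, 0]
    - [0, 0, 0]
    - [0, 0, 0]
    - [0, 0, 0]
    - [0, 0, 0]
  dp:
    - [0, 0, 0.012]
    - [0, 0, 0.022]
    - [0, 0, 0.03]
    - [0, 0, 0.034]
    - [0, 0, 0.036]
  grip: [0.2, 0.2, 0.2, 0.2, 0.2]

```text
time_s: 6.25
tool_pos: [597.7, -269.5, 88.2]
ee_rot: [[-1.0, 0.0, 0.001], [0.0, 1.0, 0.001], [-0.001, 0.001, -1.0]]
wrist_force: [0.0, 0.6, -0.8]
width: 59.8
finger_force: 15.0
```

Request:
step_arm:
  turn:
    - [0, 0, 0]
    - [0, 0, 0]
    - [0, 0, 0]
    - [0, 0, 0]
    - [0, 0, 0]
  dp:
    - [0, 0, 0.001]
    - [0, 0, 0.002]
    - [0, 0, 0.003]
    - [0, 0, 0.004]
    - [0, 0, 0.004]
  grip: [0.2, 0.2, 0.2, 0.2, 0.2]

```text
time_s: 6.75
tool_pos: [598.0, -269.6, 85.3]
ee_rot: [[-1.0, -0.0, 0.002], [-0.0, 1.0, 0.001], [-0.002, 0.001, -1.0]]
wrist_force: [-0.4, -0.0, 3.5]
width: 59.7
finger_force: 15.0
```

```bash
python3 - <<'E'
from plan import *
show()
E
```

```text
6.75 [ 598.  -269.6   85.3] w 59.7 f 15.0 [-0.4 -0.   3.5] [ -35.   30.   86.    0.   65. -125.]
cmd [ 597.5 -269.5   85. ] rotdiff [-0.04 -0.1   0.  ]
```

Contact has registered: force rose to 3.5 N, at the expected height. Releasing and going to shaker A.

```bash
python3 - <<'E'
from plan import *
plan((597.5,-269.5,240,0,0),(507.5,106.5,240,0,0),(507.5,106.5,70,0,0))
plan((507.5,106.5,205,0,0),(477.5,-276.5,205,0,0),(477.5,-276.5,85,0,0))
E
```

```text
turn [0.0, 0.0, 0.0] dp [0.0, 0.0001, -0.155] rows>=3.1
turn [0.0, 0.0, 0.0] dp [0.045, 0.188, 0.0] rows>=3.9
turn [0.0, 0.0, 0.0] dp [0.045, 0.188, 0.0] rows>=3.9
turn [0.0, 0.0, 0.0] dp [0.0, -0.0, 0.17] rows>=3.4
turn [0.0, 0.0, 0.0] dp [0.0, -0.0, -0.135] rows>=2.7
turn [0.0, 0.0, 0.0] dp [0.015, -0.1915, 0.0] rows>=3.8
turn [0.0, 0.0, 0.0] dp [0.015, -0.1915, 0.0] rows>=3.8
turn [0.0, 0.0, 0.0] dp [0.0, -0.0, 0.12] rows>=2.4
```

Request:
step_arm:
  turn:
    - [0, 0, 0]
    - [0, 0, 0]
    - [0, 0, 0]
    - [0, 0, 0]
    - [0, 0, 0]
  dp:
    - [0, 0, 0]
    - [0, 0, 0]
    - [0, 0, 0]
    - [0, 0, 0]
    - [0, 0, 0]
  grip: [0.45, 0.6, 0.9, 0.9, 0.9]

```text
time_s: 7.25
tool_pos: [597.6, -269.3, 84.2]
ee_rot: [[-1.0, -0.0, 0.001], [0.0, 1.0, 0.001], [-0.001, 0.001, -1.0]]
wrist_force: [-0.7, -0.2, 0.8]
width: 83.5
finger_force: 0.0
```

Request:
step_arm:
  turn:
    - [0, 0, 0]
    - [0, 0, 0]
    - [0, 0, 0]
    - [0, 0, 0]
    - [0, 0, 0]
  dp:
    - [0, 0, -0.01]
    - [0, 0, -0.04]
    - [0, 0, -0.085]
    - [0, 0, -0.13]
    - [0, 0, -0.155]
  grip: [0.9, 0.9, 0.9, 1, 1]

```text
time_s: 7.75
tool_pos: [598.8, -270.4, 245.1]
ee_rot: [[-1.0, -0.0, 0.006], [-0.0, 1.0, -0.002], [-0.006, -0.002, -1.0]]
wrist_force: [0.6, -0.6, 1.3]
width: 88.1
finger_force: 0.0
```

Request:
step_arm:
  turn:
    - [0, 0, 0]
    - [0, 0, 0]
    - [0, 0, 0]
    - [0, 0, 0]
    - [0, 0, 0]
  dp:
    - [0.006, 0.025, 0]
    - [0.015, 0.063, 0]
    - [0.026, 0.108, 0]
    - [0.036, 0.15, 0]
    - [0.045, 0.188, 0]
  grip: [1, 1, 1, 1, 1]

```text
time_s: 8.25
tool_pos: [551.9, -79.8, 240.5]
ee_rot: [[-1.0, -0.0, 0.002], [-0.0, 1.0, 0.001], [-0.002, 0.001, -1.0]]
wrist_force: [0.3, 0.1, 0.2]
width: 88.0
finger_force: 0.0
```

Request:
step_arm:
  turn:
    - [0, 0, 0]
    - [0, 0, 0]
    - [0, 0, 0]
    - [0, 0, 0]
    - [0, 0, 0]
  dp:
    - [0.01, 0.042, 0]
    - [0.02, 0.084, 0]
    - [0.03, 0.125, 0]
    - [0.039, 0.163, 0]
    - [0.045, 0.188, 0]
  grip: [1, 1, 1, 1, 1]

```text
time_s: 8.75
tool_pos: [506.7, 108.8, 240.8]
ee_rot: [[-1.0, -0.002, 0.002], [-0.002, 1.0, 0.002], [-0.002, 0.002, -1.0]]
wrist_force: [0.5, -0.3, -0.8]
width: 88.3
finger_force: 0.0
```

Request:
step_arm:
  turn:
    - [0, 0, 0]
    - [0, 0, 0]
    - [0, 0, 0]
    - [0, 0, 0]
    - [0, 0, 0]
  dp:
    - [0, 0, 0]
    - [0, 0, 0.02]
    - [0, 0, 0.05]
    - [0, 0, 0.085]
    - [0, 0, 0.12]
  grip: [1, 1, 1, 1, 1]

```text
time_s: 9.25
tool_pos: [508.5, 105.5, 119.6]
ee_rot: [[-1.0, 0.001, 0.003], [0.001, 1.0, 0.001], [-0.003, 0.001, -1.0]]
wrist_force: [0.7, -0.1, -0.1]
width: 88.2
finger_force: 0.0
```

Request:
step_arm:
  turn:
    - [0, 0, 0]
    - [0, 0, 0]
    - [0, 0, 0]
    - [0, 0, 0]
    - [0, 0, 0]
  dp:
    - [0, 0, 0.03]
    - [0, 0, 0.045]
    - [0, 0, 0.05]
    - [0, 0, 0.05]
    - [0, 0, 0.05]
  grip: [1, 1, 1, 1, 1]

```text
time_s: 9.75
tool_pos: [508.8, 106.2, 71.0]
ee_rot: [[-1.0, 0.0, 0.003], [0.0, 1.0, 0.001], [-0.003, 0.001, -1.0]]
wrist_force: [-0.3, 0.1, -0.1]
width: 88.2
finger_force: 0.0
```

Request:
step_arm:
  turn:
    - [0, 0, 0]
    - [0, 0, 0]
    - [0, 0, 0]
    - [0, 0, 0]
    - [0, 0, 0]
  dp:
    - [0, 0, 0]
    - [0, 0, 0]
    - [0, 0, 0]
    - [0, 0, 0]
    - [0, 0, 0]
  grip: [0.4, 0.3, 0.2, 0.2, 0.2]

```text
time_s: 10.25
tool_pos: [507.9, 106.7, 70.1]
ee_rot: [[-1.0, -0.0, 0.001], [-0.0, 1.0, 0.001], [-0.001, 0.001, -1.0]]
wrist_force: [-0.6, 0.0, 3.1]
width: 59.3
finger_force: 15.0
```

Request:
step_arm:
  turn:
    - [0, 0, 0]
    - [0, 0, 0]
    - [0, 0, 0]
    - [0, 0, 0]
    - [0, 0, 0]
  dp:
    - [0, 0, -0.02]
    - [0, 0, -0.05]
    - [0, 0, -0.085]
    - [0, 0, -0.115]
    - [0, 0, -0.135]
  grip: [0.2, 0.2, 0.2, 0.2, 0.2]

```text
time_s: 10.75
tool_pos: [508.1, 106.6, 207.0]
ee_rot: [[-1.0, -0.0, 0.003], [-0.0, 1.0, 0.001], [-0.003, 0.001, -1.0]]
wrist_force: [-0.1, 0.0, -1.0]
width: 59.7
finger_force: 15.0
```

Request:
step_arm:
  turn:
    - [0, 0, 0]
    - [0, 0, 0]
    - [0, 0, 0]
    - [0, 0, 0]
    - [0, 0, 0]
  dp:
    - [0.002, -0.025, 0]
    - [0.005, -0.064, 0]
    - [0.009, -0.11, 0]
    - [0.012, -0.152, 0]
    - [0.015, -0.1915, 0]
  grip: [0.2, 0.2, 0.2, 0.2, 0.2]

```text
time_s: 11.25
tool_pos: [491.9, -86.6, 204.3]
ee_rot: [[-1.0, -0.0, 0.001], [-0.0, 1.0, 0.001], [-0.001, 0.001, -1.0]]
wrist_force: [-0.3, 0.1, -1.5]
width: 59.5
finger_force: 15.0
```

Request:
step_arm:
  turn:
    - [0, 0, 0]
    - [0, 0, 0]
    - [0, 0, 0]
    - [0, 0, 0]
    - [0, 0, 0]
  dp:
    - [0.003, -0.042, 0]
    - [0.006, -0.084, 0]
    - [0.009, -0.125, 0]
    - [0.012, -0.165, 0]
    - [0.015, -0.1915, 0]
  grip: [0.2, 0.2, 0.2, 0.2, 0.2]

```text
time_s: 11.75
tool_pos: [476.9, -279.0, 204.0]
ee_rot: [[-1.0, 0.002, 0.001], [0.002, 1.0, 0.001], [-0.001, 0.001, -1.0]]
wrist_force: [-0.0, -0.1, -1.5]
width: 59.5
finger_force: 15.0
```

Request:
step_arm:
  turn:
    - [0, 0, 0]
    - [0, 0, 0]
    - [0, 0, 0]
    - [0, 0, 0]
    - [0, 0, 0]
  dp:
    - [0, 0, 0]
    - [0, 0, 0]
    - [0, 0, 0]
    - [0, 0, 0]
    - [0, 0, 0]
  grip: [0.2, 0.2, 0.2, 0.2, 0.2]

```text
time_s: 12.25
tool_pos: [477.8, -275.5, 204.3]
ee_rot: [[-1.0, -0.002, 0.001], [-0.002, 1.0, 0.001], [-0.001, 0.001, -1.0]]
wrist_force: [0.3, 0.0, -0.9]
width: 59.7
finger_force: 15.0
```

```bash
python3 - <<'E'
from plan import *
show()
c=cam('scene');a=c['img']
cv2.imwrite('pics/chk2.png',cv2.resize(a[230:390,230:430],None,fx=2,fy=2))
E
```

```text
12.25 [ 477.8 -275.5  204.3] w 59.7 f 15.0 [ 0.3  0.  -0.9] [ -42.    9.   97.    0.   73. -132.]
cmd [ 477.5 -276.5   85. ] rotdiff [-0.07 -0.05 -0.08]
```

View pics/chk2.png

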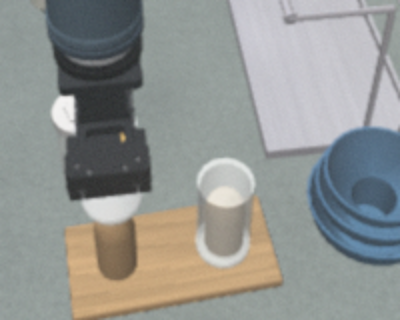

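The far shaker is seated around its post at (223,240), and the second shaker is over the near post at (113,210). Lowering it.

Request:
step_arm:
  turn:
    - [0, 0, 0]
    - [0, 0, 0]
    - [0, 0, 0]
    - [0, 0, 0]
    - [0, 0, 0]
  dp:
    - [0, 0, 0.015]
    - [0, 0, 0.03]
    - [0, 0, 0.045]
    - [0, 0, 0.06]
    - [0, 0, 0.08]
  grip: [0.2, 0.2, 0.2, 0.2, 0.2]

```text
time_s: 12.8
tool_pos: [477.5, -276.4, 122.8]
ee_rot: [[-1.0, 0.0, 0.001], [0.0, 1.0, 0.001], [-0.001, 0.001, -1.0]]
wrist_force: [0.2, -0.0, -0.8]
width: 59.7
finger_force: 15.0
```

Request:
step_arm:
  turn:
    - [0, 0, 0]
    - [0, 0, 0]
    - [0, 0, 0]
    - [0, 0, 0]
    - [0, 0, 0]
  dp:
    - [0, 0, 0.012]
    - [0, 0, 0.022]
    - [0, 0, 0.03]
    - [0, 0, 0.034]
    - [0, 0, 0.036]
  grip: [0.2, 0.2, 0.2, 0.2, 0.2]

```text
time_s: 13.3
tool_pos: [477.7, -276.5, 88.1]
ee_rot: [[-1.0, -0.0, 0.001], [-0.0, 1.0, 0.001], [-0.001, 0.001, -1.0]]
wrist_force: [0.1, 0.3, 0.1]
width: 59.7
finger_force: 15.0
```

Request:
step_arm:
  turn:
    - [0, 0, 0]
    - [0, 0, 0]
    - [0, 0, 0]
    - [0, 0, 0]
    - [0, 0, 0]
  dp:
    - [0, 0, 0.001]
    - [0, 0, 0.002]
    - [0, 0, 0.003]
    - [0, 0, 0.004]
    - [0, 0, 0.004]
  grip: [0.2, 0.2, 0.2, 0.2, 0.2]

```text
time_s: 13.8
tool_pos: [477.6, -276.4, 84.3]
ee_rot: [[-1.0, -0.0, 0.001], [-0.0, 1.0, 0.001], [-0.001, 0.001, -1.0]]
wrist_force: [-0.3, 0.7, -1.8]
width: 59.3
finger_force: 15.0
```

```bash
python3 - <<'E'
from plan import *
show()
plan((477.5,-276.5,240,0,0))
g=np.array([509.5,240.5,140]); Rg=rot(-15,50)
pre=tcp(g,-15,50)-110*Rg[:,2]
print(pre)
plan((400,0,300,0,0),(*pre,-15,50))
E
```

```text
13.8 [ 477.6 -276.4   84.3] w 59.3 f 15.0 [-0.3  0.7 -1.8] [ -42.   18.  102.    0.   60. -132.]
cmd [ 477.5 -276.5   85. ] rotdiff [-0.07 -0.05  0.  ]
turn [0.0, 0.0, 0.0] dp [0.0, -0.0, -0.155] rows>=3.1
[442.16526784 258.54228711 198.49367248]
turn [0.0, 0.0, 0.0] dp [0.0388, 0.1382, -0.03] rows>=2.9
turn [0.0, 0.0, 0.0] dp [0.0387, 0.1383, -0.03] rows>=2.9
turn [0.0571, -0.4338, 0.1225] dp [-0.0211, 0.1292, 0.0508] rows>=3.0
turn [0.0571, -0.4337, 0.1225] dp [0.0162, 0.1324, 0.0442] rows>=3.0
```

No contact force yet, so one more millimetre before releasing.

Request:
step_arm:
  turn:
    - [0, 0, 0]
    - [0, 0, 0]
    - [0, 0, 0]
    - [0, 0, 0]
  dp:
    - [0, 0, 0.0005]
    - [0, 0, 0.001]
    - [0, 0, 0.001]
    - [0, 0, 0.001]
  grip: [0.2, 0.2, 0.2, 0.2]

```text
time_s: 14.2
tool_pos: [477.8, -276.5, 84.1]
ee_rot: [[-1.0, -0.0, 0.001], [-0.0, 1.0, 0.001], [-0.001, 0.001, -1.0]]
wrist_force: [-2.0, 2.4, 5.6]
width: 59.5
finger_force: 15.0
```

Request:
step_arm:
  turn:
    - [0, 0, 0]
    - [0, 0, 0]
    - [0, 0, 0]
    - [0, 0, 0]
    - [0, 0, 0]
  dp:
    - [0, 0, 0]
    - [0, 0, 0]
    - [0, 0, 0]
    - [0, 0, 0]
    - [0, 0, 0]
  grip: [0.45, 0.6, 0.9, 0.9, 0.9]

```text
time_s: 14.7
tool_pos: [477.6, -276.3, 83.1]
ee_rot: [[-1.0, -0.0, 0.001], [-0.0, 1.0, 0.001], [-0.001, 0.001, -1.0]]
wrist_force: [-0.4, -0.1, 1.2]
width: 83.6
finger_force: 0.0
```

Request:
step_arm:
  turn:
    - [0, 0, 0]
    - [0, 0, 0]
    - [0, 0, 0]
    - [0, 0, 0]
    - [0, 0, 0]
  dp:
    - [0, 0, -0.01]
    - [0, 0, -0.04]
    - [0, 0, -0.085]
    - [0, 0, -0.13]
    - [0, 0, -0.156]
  grip: [0.9, 0.9, 0.9, 0.9, 0.9]

```text
time_s: 15.2
tool_pos: [478.6, -277.5, 244.2]
ee_rot: [[-1.0, -0.0, 0.005], [-0.0, 1.0, -0.003], [-0.005, -0.003, -1.0]]
wrist_force: [0.8, -0.1, 0.0]
width: 83.6
finger_force: 0.0
```

Request:
step_arm:
  turn:
    - [0, 0, 0]
    - [0, 0, 0]
    - [0, 0, 0]
    - [0, 0, 0]
    - [0, 0, 0]
  dp:
    - [0.006, 0.022, -0.005]
    - [0.014, 0.05, -0.011]
    - [0.022, 0.08, -0.017]
    - [0.031, 0.11, -0.024]
    - [0.0388, 0.1382, -0.03]
  grip: [0.9, 0.9, 0.5, 0.5, 0.5]

```text
time_s: 15.7
tool_pos: [438.2, -137.2, 270.5]
ee_rot: [[-1.0, 0.0, 0.002], [0.0, 1.0, 0.001], [-0.002, 0.001, -1.0]]
wrist_force: [-0.3, -0.9, 0.4]
width: 65.8
finger_force: 0.0
```

Request:
step_arm:
  turn:
    - [0, 0, 0]
    - [0, 0, 0]
    - [0, 0, 0]
    - [0, 0, 0]
    - [0, 0, 0]
  dp:
    - [0.008, 0.028, -0.006]
    - [0.016, 0.056, -0.012]
    - [0.024, 0.085, -0.018]
    - [0.032, 0.112, -0.025]
    - [0.0387, 0.1383, -0.03]
  grip: [0, 0, 0, 0, 0]

```text
time_s: 16.2
tool_pos: [399.4, 0.9, 300.8]
ee_rot: [[-1.0, 0.0, 0.002], [0.0, 1.0, 0.001], [-0.002, 0.001, -1.0]]
wrist_force: [1.4, 0.3, -0.5]
width: 44.4
finger_force: 0.0
```

Request:
step_arm:
  turn:
    - [0.0571, -0.4338, 0.1225]
    - [0.0571, -0.4338, 0.1225]
    - [0.0571, -0.4338, 0.1225]
    - [0.0571, -0.4338, 0.1225]
    - [0.0571, -0.4338, 0.1225]
  dp:
    - [-0.004, 0.026, 0.01]
    - [-0.008, 0.052, 0.02]
    - [-0.013, 0.078, 0.03]
    - [-0.0211, 0.1292, 0.0508]
    - [-0.0211, 0.1292, 0.0508]
  grip: [-0.3, -0.3, -0.3, -0.3, -0.3]

```text
time_s: 16.7
tool_pos: [418.5, 134.1, 247.9]
ee_rot: [[-0.901, 0.123, 0.417], [0.1, 0.992, -0.076], [-0.423, -0.026, -0.906]]
wrist_force: [-0.3, -0.2, 0.7]
width: 30.8
finger_force: 0.0
```

Request:
step_arm:
  turn:
    - [0.0571, -0.4337, 0.1225]
    - [0.0571, -0.4337, 0.1225]
    - [0.0571, -0.4337, 0.1225]
    - [0.0571, -0.4337, 0.1225]
    - [0.0571, -0.4337, 0.1225]
  dp:
    - [0.003, 0.026, 0.009]
    - [0.006, 0.053, 0.018]
    - [0.01, 0.08, 0.026]
    - [0.0162, 0.1324, 0.0442]
    - [0.0162, 0.1324, 0.0442]
  grip: [-0.3, -0.3, -0.3, -0.3, -0.3]

```text
time_s: 17.2
tool_pos: [438.3, 209.3, 212.8]
ee_rot: [[-0.678, 0.269, 0.684], [0.166, 0.963, -0.213], [-0.716, -0.031, -0.697]]
wrist_force: [0.6, -1.1, 0.1]
width: 31.1
finger_force: 0.0
```

Request:
step_arm:
  turn:
    - [0, 0, 0]
    - [0, 0, 0]
    - [0, 0, 0]
    - [0, 0, 0]
  dp:
    - [0, 0, 0]
    - [0, 0, 0]
    - [0, 0, 0]
    - [0, 0, 0]
  grip: [-0.3, -0.3, -0.3, -0.3]

```text
time_s: 17.6
tool_pos: [438.1, 208.1, 213.0]
ee_rot: [[-0.68, 0.269, 0.682], [0.167, 0.963, -0.213], [-0.714, -0.031, -0.7]]
wrist_force: [0.3, -0.9, -0.5]
width: 31.1
finger_force: 0.0
```

```bash
python3 - <<'E'
from plan import *
show()
c=cam('wrist'); i=c['img']; cv2.imwrite('pics/w2.png',np.hstack([i[:, :], ])); s=cam('scene')['img']
o=cv2.resize(s[130:400,200:420],(440,540)); cv2.imwrite('pics/w2.png',np.vstack([np.hstack([cv2.resize(i,(400,250)),np.zeros((250,40,3),np.uint8)])[:, :440],o[:340]]))
W=cloud(c).reshape(-1,3)
def box(x,y,z): return W[(W[:,0]>x[0])&(W[:,0]<x[1])&(W[:,1]>y[0])&(W[:,1]<y[1])&(W[:,2]>z[0])&(W[:,2]<z[1])]
for h,c0,ch in ((190,(525,238),50),(165,(489,367),42)):
    B=(c0[0]-40,c0[0]+40),(c0[1]-40,c0[1]+40)
    a=box(*B,(ch+12,h-35)); print('strap',len(a),a.mean(0) if len(a) else '',cv2.fitLine(a.astype(np.float32),cv2.DIST_HUBER,0,.01,.01).ravel() if len(a)>5 else '')
    if len(a): print(np.percentile(a,[5,95],axis=0))
    a=box(*B,(h-8,h+8)); print('arch',len(a),a.mean(0) if len(a) else '',cv2.fitLine(a[:,:2].astype(np.float32),cv2.DIST_HUBER,0,.01,.01).ravel() if len(a)>5 else '')
E
```

```text
17.6 [438.1 208.1 213. ] w 31.1 f 0.0 [ 0.3 -0.9 -0.5] [ 31. -11. 128. -53.  42. -10.]
cmd [442.2 258.6 198.5] rotdiff [ 1.65  4.44 -0.93]
strap 1407 [507.98646826 244.30507328 112.33596019] [3.3482660e-03 8.6720893e-03 9.9995679e-01 5.0788623e+02 2.4424683e+02
 1.1216460e+02]
[[506.00095003 238.63504293  67.85985371]
 [509.91417187 249.87450454 151.33661887]]
arch 257 [514.67217494 242.15914618 186.04786937] [9.9803376e-01 6.2678151e-02 5.1462775e+02 2.4209740e+02]
strap 2105 [474.27549495 370.75107079  95.15882347] [1.0640005e-03 8.9969346e-03 9.9995899e-01 4.7409790e+02 3.7063705e+02
 9.4664742e+01]
[[472.69976324 365.54383243  58.85622876]
 [476.14178307 377.26553691 126.85886165]]
arch 730 [483.44312719 368.84879548 161.35158908] [  0.8576774   -0.51418823 483.9182     368.2015    ]
```

View pics/w2.png

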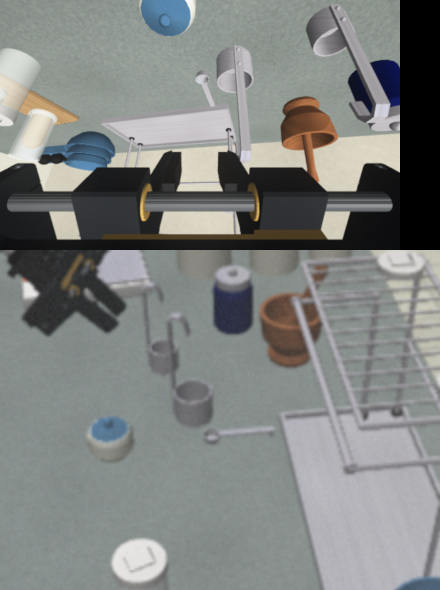

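The wrist view shows the large dipper's strap at (242,130) in the wrist inset and the small dipper's at right; both still stand. The near shaker is done. The move stalled because joint 4 came near its limit at 50° tilt. The geometry gives about −45° at 40° tilt, so I replan with less tilt.

```bash
python3 - <<'E'
from plan import *
W=cloud(dict(np.load('wrist.npz'))).reshape(-1,3)
for h,c0,ch in ((190,(508,244),50),(165,(475,370),42)):
    a=W[(abs(W[:,0]-c0[0])<9)&(abs(W[:,1]-c0[1])<10)&(W[:,2]>ch+15)&(W[:,2]<h-35)]
    X=np.c_[a[:,1]-c0[1],a[:,2],np.ones(len(a))]; k=np.linalg.lstsq(X,a[:,0],rcond=None)[0]; r=abs(a[:,0]-X@k)<1.5; k=np.linalg.lstsq(X[r],a[r,0],rcond=None)[0]
    print('yaw',-np.degrees(np.arctan(k[0])),len(a),a.mean(0))
s=ctrl.state(); json.dump(dict(p=list(map(float,s['tool_pos'])),R=np.array(s['ee_rot']).tolist()),open('cmd.json','w'))
g=[509.5,243.8,140]; t=tcp(g,-18,40); z=rot(-18,40)[:,2]; print(t,z)
plan((*(t-90*z),-18,40),(*t,-18,40))
E
```

```text
yaw -16.545392476503757 1374 [507.98744153 244.31240851 113.50956436]
yaw -6.336153185855654 2037 [474.2769094  370.75942621  96.48441868]
[521.11521955 240.02598639 125.44515558] [ 0.61132734 -0.1986323  -0.76604444]
turn [0.0057, 0.0979, 0.0521] dp [0.0021, 0.0559, 0.0215] rows>=1.2
turn [0.0, -0.0, -0.0] dp [0.0, 0.0, 0.09] rows>=1.8
```

Request:
step_arm:
  turn:
    - [0.0015, 0.0245, 0.013]
    - [0.003, 0.049, 0.026]
    - [0.0043, 0.0735, 0.039]
    - [0.0057, 0.0979, 0.0521]
    - [0.0057, 0.0979, 0.0521]
  dp:
    - [0.0005, 0.0125, 0.005]
    - [0.001, 0.0275, 0.0105]
    - [0.0016, 0.043, 0.0165]
    - [0.0021, 0.0559, 0.0215]
    - [0.0021, 0.0559, 0.0215]
  grip: [-0.3, -0.3, -0.3, -0.3, -0.3]

```text
time_s: 18.2
tool_pos: [466.8, 259.1, 194.1]
ee_rot: [[-0.729, 0.308, 0.611], [0.236, 0.951, -0.198], [-0.642, 0.0, -0.766]]
wrist_force: [0.9, -0.5, -0.8]
width: 30.9
finger_force: 0.0
```

Request:
step_arm:
  turn:
    - [0.0, 0, 0]
    - [0, 0, 0]
    - [0, 0, 0]
    - [0, 0, 0]
  dp:
    - [0, 0, 0]
    - [0, 0, 0]
    - [0, 0, 0]
    - [0, 0, 0]
  grip: [-0.3, -0.3, -0.3, -0.3]

```text
time_s: 18.6
tool_pos: [465.1, 258.4, 193.5]
ee_rot: [[-0.729, 0.307, 0.611], [0.235, 0.952, -0.198], [-0.642, -0.001, -0.766]]
wrist_force: [0.4, -0.4, -0.3]
width: 30.8
finger_force: 0.0
```

```bash
python3 - <<'E'
from plan import *
show()
E
```

```text
18.6 [465.1 258.4 193.5] w 30.8 f 0.0 [ 0.4 -0.4 -0.3] [ 33.  -1. 119. -46.  44. -10.]
cmd [521.1 240.  125.5] rotdiff [-0.02  0.02 -0.1 ]
```

Reached with joint 4 at −46°. Advancing onto the strap and closing.

Request:
step_arm:
  turn:
    - [0, 0, 0]
    - [0, 0, 0]
    - [0, 0, 0]
    - [0, 0, 0]
    - [0, 0, 0]
  dp:
    - [0, 0, 0.015]
    - [0, 0, 0.035]
    - [0, 0, 0.055]
    - [0, 0, 0.07]
    - [0, 0, 0.08]
  grip: [-0.3, -0.3, -0.3, -0.3, -0.3]

```text
time_s: 19.1
tool_pos: [514.4, 242.3, 131.2]
ee_rot: [[-0.73, 0.308, 0.61], [0.235, 0.951, -0.199], [-0.642, -0.002, -0.767]]
wrist_force: [-0.7, -0.6, -0.1]
width: 30.8
finger_force: 0.0
```

Request:
step_arm:
  turn:
    - [0, 0, 0]
    - [0, 0, 0]
    - [0, 0, 0]
    - [0, 0, 0]
    - [0, 0, 0]
  dp:
    - [0, 0, 0.005]
    - [0, 0, 0.009]
    - [0, 0, 0.01]
    - [0, 0, 0.01]
    - [0, 0, 0.01]
  grip: [-0.3, -0.3, -0.3, -0.3, -0.3]

```text
time_s: 19.6
tool_pos: [520.4, 241.1, 124.9]
ee_rot: [[-0.729, 0.307, 0.611], [0.235, 0.952, -0.198], [-0.643, -0.0, -0.766]]
wrist_force: [-0.0, 0.1, -0.0]
width: 30.6
finger_force: 0.0
```

```bash
python3 - <<'E'
from plan import *
show()
i=cam('wrist')['img']; s=cam('scene')['img']
cv2.imwrite('pics/w3.png',np.hstack([i[100:400,150:500],cv2.resize(s[140:260,220:360],(350,300))]))
E
```

```text
19.6 [520.4 241.1 124.9] w 30.6 f 0.0 [-0.   0.1 -0. ] [ 27.  10. 118. -54.  34.  -4.]
cmd [521.1 240.  125.5] rotdiff [-0.06  0.01 -0.1 ]
```

View pics/w3.png

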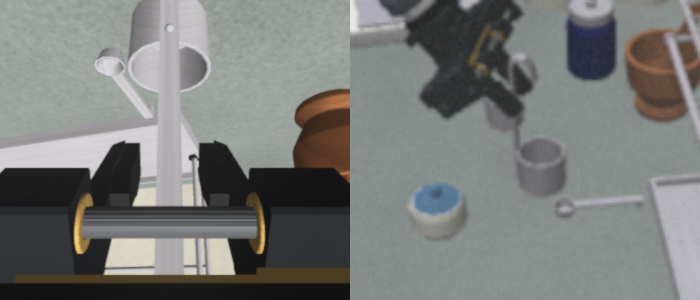

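The strap runs centrally between the fingers (at column 169, fingers at 140 and 200). Closing and lifting.

Request:
step_arm:
  turn:
    - [0, 0, 0]
    - [0, 0, 0]
    - [0, 0, 0]
    - [0, 0, 0]
    - [0, 0, 0]
  dp:
    - [0, 0, 0]
    - [0, 0, 0]
    - [0, 0, 0]
    - [0, 0, 0]
    - [0, 0, 0]
  grip: [-0.5, -0.65, -0.85, -0.85, -0.85]
  grip_force: 45

```text
time_s: 20.2
tool_pos: [520.5, 240.9, 124.5]
ee_rot: [[-0.729, 0.307, 0.611], [0.235, 0.952, -0.198], [-0.642, -0.001, -0.766]]
wrist_force: [-0.9, 0.4, 0.7]
width: 10.8
finger_force: 45.0
```

```bash
python3 - <<'E'
from plan import *
show()
# lift 130 straight up, then swing to pre-hang, tracked
plan((521.1,240,255.5,-18,40))
bx=686.5; g=np.array([bx-12,-36,227.]); t=tcp(g,0,40); print(t)
plan((t[0]-90,100,258,-8,40),(t[0]-90,-36,t[2],0,40),(*t,0,40))
E
```

```text
20.2 [520.5 240.9 124.5] w 10.8 f 45.0 [-0.9  0.4  0.7] [ 27.  10. 118. -54.  34.  -4.]
cmd [521.1 240.  125.5] rotdiff [-0.04  0.03 -0.1 ]
turn [0.0, -0.0, -0.0] dp [-0.0836, -0.0, -0.0997] rows>=2.6
[686.71296458 -36.         212.44515558]
turn [-0.1122, -0.0, -0.1337] dp [-0.0898, -0.1098, 0.0722] rows>=3.2
turn [-0.0897, -0.0, -0.107] dp [0.0148, -0.1347, 0.047] rows>=2.9
turn [-0.0, -0.0, 0.0] dp [-0.069, 0.0, 0.0579] rows>=1.8
```

Request:
step_arm:
  turn:
    - [0, 0, 0]
    - [0, 0, 0]
    - [0, 0, 0]
    - [0, 0, 0]
    - [0, 0, 0]
  dp:
    - [-0.008, 0, -0.01]
    - [-0.025, 0, -0.03]
    - [-0.045, 0, -0.0535]
    - [-0.067, 0, -0.08]
    - [-0.0836, 0, -0.0997]
  grip: [-0.85, -0.85, -0.85, -0.85, -0.85]

```text
time_s: 20.7
tool_pos: [520.4, 241.0, 256.1]
ee_rot: [[-0.729, 0.307, 0.611], [0.236, 0.952, -0.198], [-0.642, -0.0, -0.767]]
wrist_force: [0.9, -0.0, -2.1]
width: 10.9
finger_force: 45.0
```

Request:
step_arm:
  turn:
    - [-0.0224, 0, -0.0267]
    - [-0.0449, 0, -0.0535]
    - [-0.0673, 0, -0.0802]
    - [-0.0898, 0, -0.107]
    - [-0.1122, 0, -0.1337]
  dp:
    - [-0.014, -0.017, 0.011]
    - [-0.033, -0.04, 0.0265]
    - [-0.052, -0.0636, 0.0418]
    - [-0.072, -0.088, 0.058]
    - [-0.0898, -0.1098, 0.0722]
  grip: [-0.85, -0.85, -0.85, -0.85, -0.85]

```text
time_s: 21.2
tool_pos: [596.3, 99.5, 256.4]
ee_rot: [[-0.76, 0.137, 0.635], [0.104, 0.991, -0.089], [-0.642, -0.001, -0.767]]
wrist_force: [-0.2, -0.3, -3.1]
width: 10.6
finger_force: 45.0
```

Request:
step_arm:
  turn:
    - [-0.0179, 0, -0.0214]
    - [-0.0359, 0, -0.0428]
    - [-0.0538, 0, -0.0642]
    - [-0.0718, 0, -0.0856]
    - [-0.0897, 0, -0.107]
  dp:
    - [0.003, -0.03, 0.0105]
    - [0.0065, -0.06, 0.021]
    - [0.01, -0.09, 0.0315]
    - [0.0128, -0.116, 0.0405]
    - [0.0148, -0.1347, 0.047]
  grip: [-0.85, -0.85, -0.85, -0.85, -0.85]

```text
time_s: 21.7
tool_pos: [595.7, -36.2, 210.3]
ee_rot: [[-0.767, -0.002, 0.641], [-0.002, 1.0, 0.001], [-0.641, -0.0, -0.767]]
wrist_force: [-0.1, 0.2, -1.6]
width: 10.6
finger_force: 45.0
```

Request:
step_arm:
  turn:
    - [0, 0, 0]
    - [0, 0, 0]
    - [0, 0, 0]
    - [0, 0, 0]
    - [0, 0, 0]
  dp:
    - [0, 0, 0]
    - [0, 0, 0]
    - [0, 0, 0]
    - [0, 0, 0]
    - [0, 0, 0]
  grip: [-0.85, -0.85, -0.85, -0.85, -0.85]

```text
time_s: 22.2
tool_pos: [596.5, -33.9, 211.7]
ee_rot: [[-0.767, -0.003, 0.642], [-0.003, 1.0, 0.002], [-0.642, -0.001, -0.767]]
wrist_force: [-0.1, -0.2, -1.8]
width: 10.3
finger_force: 45.0
```

```bash
python3 - <<'E'
from plan import *
show()
c=cam('scene'); s=c['img']; w=cam('wrist')['img']
cv2.imwrite('pics/h1.png',np.hstack([cv2.resize(s[130:310,280:460],(540,540)),cv2.resize(w,(256,160))[:540] if 0 else np.vstack([cv2.resize(w,(256,160)),np.zeros((380,256,3),np.uint8)])]))
a=cloud(c).reshape(-1,3)
m=lambda z0,z1:a[(abs(a[:,1]+36)<28)&(a[:,0]>565)&(a[:,0]<655)&(a[:,2]>z0)&(a[:,2]<z1)]
for z0,z1 in ((265,290),(245,262),(150,185),(92,132)):
    b=m(z0,z1); print(z0,len(b), b.mean(0) if len(b) else '', b.min(0) if len(b) else '', b.max(0) if len(b) else '')
E
```

```text
22.2 [596.5 -33.9 211.7] w 10.3 f 45.0 [-0.1 -0.2 -1.8] [ -22.   -6.  122.   29.   30. -133.]
cmd [686.8 -36.  212.4] rotdiff [-0.09  0.04 -0.17]
265 79 [595.02432042 -33.83587387 276.93432697] [571.09965675 -42.27953969 266.21346889] [613.386542    -9.58830491 289.9372391 ]
245 40 [589.13079808 -43.19149483 253.25401521] [574.77409815 -58.18623377 245.05843119] [615.8670025  -25.39126174 261.8888905 ]
150 21 [586.44780527 -39.78758219 168.0779258 ] [584.99120622 -42.03494408 150.23126152] [587.90885156 -37.03405508 183.82580031]
92 418 [615.75709988 -39.37863285 112.27831374] [583.10717109 -63.8739276   92.03860522] [645.86599765  -8.04516986 131.96321419]
```

View pics/h1.png

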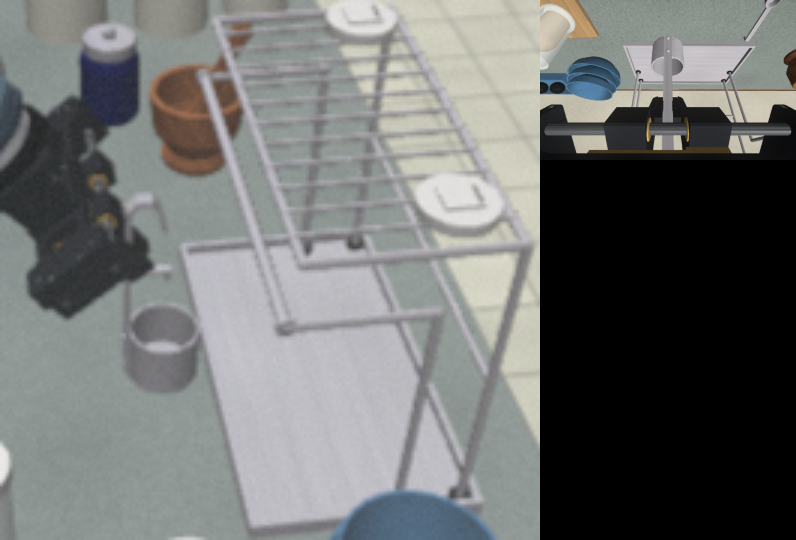

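The large dipper hangs upright in the gripper: hook at (150,205), strap at (128,300), cup at (160,345). The bar runs from (205,75) to (285,327). The hook is about 90.5 mm in front of the bar, with its height between bar and wire. Sliding it in.

Request:
step_arm:
  turn:
    - [0, 0, 0]
    - [0, 0, 0]
    - [0, 0, 0]
    - [0, 0, 0]
    - [0, 0, 0]
  dp:
    - [-0.007, 0, 0.0059]
    - [-0.018, 0, 0.0151]
    - [-0.029, 0, 0.0244]
    - [-0.039, 0, 0.0328]
    - [-0.047, 0, 0.0395]
  grip: [-0.85, -0.85, -0.85, -0.85, -0.85]

```text
time_s: 22.8
tool_pos: [659.1, -34.8, 211.4]
ee_rot: [[-0.766, -0.002, 0.642], [-0.002, 1.0, 0.001], [-0.642, -0.001, -0.766]]
wrist_force: [-0.6, -0.0, -1.1]
width: 10.6
finger_force: 45.0
```

Request:
step_arm:
  turn:
    - [0, 0, 0]
    - [0, 0, 0]
    - [0, 0, 0]
    - [0, 0, 0]
    - [0, 0, 0]
  dp:
    - [-0.007, 0, 0.0059]
    - [-0.014, 0, 0.0118]
    - [-0.0193, 0, 0.0162]
    - [-0.0223, 0, 0.0187]
    - [-0.0223, 0, 0.0187]
  grip: [-0.85, -0.85, -0.85, -0.85, -0.85]

```text
time_s: 23.3
tool_pos: [685.6, -34.2, 209.0]
ee_rot: [[-0.77, -0.003, 0.638], [-0.002, 1.0, 0.002], [-0.638, 0.001, -0.77]]
wrist_force: [-2.7, 0.1, -4.6]
width: 10.6
finger_force: 47.1
```

Request:
step_arm:
  turn:
    - [0, 0, 0]
    - [0, 0, 0]
    - [0, 0, 0]
  dp:
    - [0, 0, 0]
    - [0, 0, 0]
    - [0, 0, 0]
  grip: [-0.85, -0.85, -0.85]

```text
time_s: 23.6
tool_pos: [685.6, -34.2, 209.2]
ee_rot: [[-0.769, -0.002, 0.639], [-0.001, 1.0, 0.002], [-0.639, 0.001, -0.769]]
wrist_force: [-1.5, 0.3, -10.5]
width: 10.5
finger_force: 48.8
```

```bash
python3 - <<'E'
from plan import *
show()
c=cam('scene'); s=c['img']
cv2.imwrite('pics/h2.png',cv2.resize(s[170:300,330:430],(600,780)[:2],interpolation=2)[100:700])
E
```

```text
23.6 [685.6 -34.2 209.2] w 10.5 f 48.8 [ -1.5   0.3 -10.5] [ -18.    6.  110.   25.   28. -126.]
cmd [686.8 -36.  212.4] rotdiff [-0.11  0.29 -0.08]
```

View pics/h2.png

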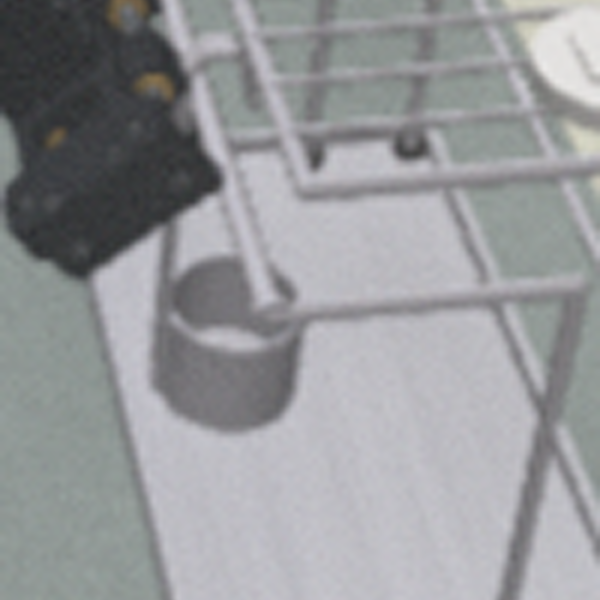

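The hook has passed over the bar (hook at (215,45), leg at (250,90)), but a 10 N downward force suggests something touches the wire. Checking the heights in the depth data.

```bash
python3 - <<'E'
from plan import *
c=dict(np.load('scene.npz')); a=cloud(c).reshape(-1,3)
b=a[(abs(a[:,1]+36)<25)&(a[:,0]>660)&(a[:,0]<730)&(a[:,2]>225)&(a[:,2]<305)]
h,xe,ze=np.histogram2d(b[:,0],b[:,2],bins=[np.arange(660,731,5),np.arange(225,306,5)])
print('z:',ze[:-1].astype(int)); 
for x,r in zip(xe,h.astype(int)): print(int(x),r)
b=b[abs(b[:,1]+36)<9]; print(np.round(b[(b[:,2]>262)&(b[:,2]<285)]))
E
```

```text
z: [225 230 235 240 245 250 255 260 265 270 275 280 285 290 295 300]
660 [ 0  0  0  0  0  0  0  0  0  0  0  4  2 14  2  0]
665 [0 0 0 0 0 0 0 0 0 0 0 1 6 4 0 0]
670 [0 0 1 3 1 1 0 0 0 0 0 0 0 0 0 0]
675 [0 0 1 3 2 4 2 2 3 9 1 0 0 0 0 0]
680 [ 3  3 10  0  0  0  0  0  2  3  8  0  0  0  0  0]
685 [ 1  0 23  6  0  0  0  0  0  2  8  0  0  0  0  0]
690 [ 0  0 12  3  0  0  0  0  0  3  8  0  0  6 18  0]
695 [ 0  0  0  0  0  0  0  1  2  6  2  0  0  0 26  2]
700 [0 0 0 0 2 3 4 3 0 0 0 0 0 0 7 1]
705 [0 0 0 0 1 1 0 0 0 0 0 0 0 1 5 1]
710 [0 0 0 0 0 0 0 0 0 0 0 0 0 0 5 2]
715 [0 0 0 0 0 0 0 0 0 0 0 0 0 0 6 1]
720 [0 0 0 0 0 0 0 0 0 0 0 0 0 0 5 3]
725 [0 0 0 0 0 0 0 0 0 0 0 0 0 0 7 1]
[[684. -31. 278.]
 [688. -27. 275.]
 [689. -31. 278.]
 [691. -32. 278.]
 [694. -31. 277.]
 [696. -30. 276.]
 [679. -32. 276.]
 [682. -31. 276.]
 [683. -34. 278.]
 [686. -34. 277.]
 [688. -33. 277.]
 [691. -34. 277.]
 [693. -36. 278.]
 [696. -33. 276.]
 [699. -29. 272.]
 [678. -30. 272.]
 [680. -32. 273.]
 [681. -34. 275.]
 [683. -36. 276.]
 [685. -36. 276.]
 [688. -37. 277.]
 [690. -36. 276.]
 [692. -38. 277.]
 [694. -39. 277.]
 [698. -35. 274.]
 [675. -31. 270.]
 [677. -34. 272.]
 [679. -35. 273.]
 [681. -37. 274.]
 [683. -39. 276.]
 [684. -42. 278.]
 [687. -42. 278.]
 [689. -41. 277.]
 [692. -40. 276.]
 [695. -39. 274.]
 [697. -39. 274.]
 [677. -35. 271.]
 [679. -37. 271.]
 [680. -41. 275.]
 [682. -43. 276.]
 [684. -42. 275.]
 [687. -43. 275.]
 [689. -41. 274.]
 [692. -41. 273.]
 [694. -40. 273.]
 [697. -39. 271.]
 [699. -40. 272.]
 [677. -34. 267.]
 [678. -41. 272.]
 [680. -40. 271.]
 [683. -38. 269.]
 [696. -43. 272.]
 [699. -41. 270.]
 [676. -41. 269.]
 [678. -41. 269.]
 [680. -41. 268.]
 [699. -42. 267.]
 [702. -38. 264.]
 [679. -39. 264.]
 [700. -40. 263.]
 [678. -42. 264.]]
```

The arch, at 276 mm, is well below the wire. The contact is the finger edges brushing the bar from below, because the grip point is 5 mm under the bar at this height. Lowering moves them away, and the hook spans the bar (676–703, bar ~688).

Request:
step_arm:
  turn:
    - [0, 0, 0]
    - [0, 0, 0]
    - [0, 0, 0]
    - [0, 0, 0]
    - [0, 0, 0]
  dp:
    - [0.0026, 0, 0.0031]
    - [0.0064, 0, 0.0077]
    - [0.0103, 0, 0.0123]
    - [0.0141, 0, 0.0169]
    - [0.0167, 0, 0.0199]
  grip: [-0.85, -0.85, -0.85, -0.85, -0.85]

```text
time_s: 24.15
tool_pos: [687.4, -35.1, 185.5]
ee_rot: [[-0.766, -0.001, 0.643], [-0.002, 1.0, 0.0], [-0.643, -0.001, -0.766]]
wrist_force: [0.3, 0.3, -1.4]
width: 10.4
finger_force: 45.0
```

Request:
step_arm:
  turn:
    - [0, 0, 0]
    - [0, 0, 0]
    - [0, 0, 0]
    - [0, 0, 0]
  dp:
    - [0.0019, 0, 0.0023]
    - [0.0032, 0, 0.0038]
    - [0.0045, 0, 0.0054]
    - [0.0045, 0, 0.0054]
  grip: [-0.85, -0.85, -0.85, -0.85]

```text
time_s: 24.55
tool_pos: [686.9, -34.9, 178.1]
ee_rot: [[-0.767, -0.002, 0.642], [-0.002, 1.0, 0.001], [-0.642, -0.0, -0.767]]
wrist_force: [0.0, -0.3, -2.1]
width: 10.5
finger_force: 45.0
```

Request:
step_arm:
  turn:
    - [0, 0, 0]
    - [0, 0, 0]
    - [0, 0, 0]
    - [0, 0, 0]
  dp:
    - [0.0006, 0, 0.0008]
    - [0.0013, 0, 0.0015]
    - [0.0013, 0, 0.0015]
    - [0.0013, 0, 0.0015]
  grip: [-0.85, -0.85, -0.85, -0.85]

```text
time_s: 24.95
tool_pos: [686.9, -34.9, 176.4]
ee_rot: [[-0.767, -0.002, 0.642], [-0.002, 1.0, 0.001], [-0.642, -0.001, -0.767]]
wrist_force: [-0.6, 0.3, -2.2]
width: 10.7
finger_force: 45.0
```

Request:
step_arm:
  turn:
    - [0, 0, 0]
    - [0, 0, 0]
    - [0, 0, 0]
  dp:
    - [0.0006, 0, 0.0008]
    - [0.0006, 0, 0.0008]
    - [0.0006, 0, 0.0008]
  grip: [-0.85, -0.85, -0.85]

```text
time_s: 25.25
tool_pos: [687.1, -34.9, 175.6]
ee_rot: [[-0.766, -0.002, 0.642], [-0.002, 1.0, 0.0], [-0.642, -0.001, -0.766]]
wrist_force: [0.8, 0.6, -1.1]
width: 10.3
finger_force: 45.0
```

Request:
step_arm:
  turn:
    - [0, 0, 0]
    - [0, 0, 0]
    - [0, 0, 0]
  dp:
    - [0.0006, 0, 0.0008]
    - [0.0006, 0, 0.0008]
    - [0.0006, 0, 0.0008]
  grip: [-0.85, -0.85, -0.85]

```text
time_s: 25.55
tool_pos: [687.7, -35.1, 175.3]
ee_rot: [[-0.766, -0.001, 0.643], [-0.002, 1.0, 0.0], [-0.643, -0.001, -0.766]]
wrist_force: [0.3, 1.0, 3.9]
width: 10.3
finger_force: 45.0
```

Request:
step_arm:
  turn:
    - [0, 0, 0]
    - [0, 0, 0]
    - [0, 0, 0]
  dp:
    - [0.0006, 0, 0.0008]
    - [0.0006, 0, 0.0008]
    - [0.0006, 0, 0.0008]
  grip: [-0.85, -0.85, -0.85]

```text
time_s: 25.85
tool_pos: [688.3, -35.3, 175.2]
ee_rot: [[-0.765, -0.001, 0.645], [-0.002, 1.0, -0.0], [-0.645, -0.002, -0.765]]
wrist_force: [0.4, 0.7, 6.2]
width: 10.8
finger_force: 45.0
```

Seated: the force rose to +6 N. Opening slightly and backing out along the tool axis.

Request:
step_arm:
  turn:
    - [0, 0, 0]
    - [0, 0, 0]
    - [0, 0, 0]
    - [0, 0, 0]
    - [0, 0, 0]
  dp:
    - [-0.0006, 0, -0.0008]
    - [-0.0006, 0, -0.0008]
    - [-0.0006, 0, -0.0008]
    - [-0.0006, 0, -0.0008]
    - [-0.0006, 0, -0.0008]
  grip: [-0.85, -0.75, -0.7, -0.5, -0.35]
  grip_force: 10

```text
time_s: 26.35
tool_pos: [686.4, -34.6, 173.3]
ee_rot: [[-0.768, -0.002, 0.641], [-0.001, 1.0, 0.001], [-0.641, -0.0, -0.768]]
wrist_force: [-0.0, -0.1, -0.4]
width: 27.1
finger_force: 0.0
```

Request:
step_arm:
  turn:
    - [0, 0, 0]
    - [0, 0, 0]
    - [0, 0, 0]
    - [0, 0, 0]
    - [0, 0, 0]
  dp:
    - [0, 0, 0]
    - [0, 0, 0]
    - [0, 0, -0.005]
    - [0, 0, -0.015]
    - [0, 0, -0.03]
  grip: [-0.3, -0.3, -0.3, -0.3, -0.3]

```text
time_s: 26.85
tool_pos: [667.1, -34.8, 197.4]
ee_rot: [[-0.767, -0.002, 0.641], [-0.002, 1.0, 0.001], [-0.641, -0.0, -0.767]]
wrist_force: [-0.8, 0.4, -0.3]
width: 31.1
finger_force: 0.0
```

Request:
step_arm:
  turn:
    - [0, 0, 0]
    - [0, 0, 0]
    - [0, 0, 0]
    - [0, 0, 0]
    - [0, 0, 0]
  dp:
    - [0, 0, -0.02]
    - [0, 0, -0.04]
    - [0, 0, -0.06]
    - [0, 0, -0.07]
    - [0, 0, -0.07]
  grip: [-0.3, -0.3, -0.3, -0.3, -0.3]

```text
time_s: 27.35
tool_pos: [622.9, -35.2, 253.1]
ee_rot: [[-0.765, -0.001, 0.644], [-0.002, 1.0, -0.001], [-0.644, -0.002, -0.765]]
wrist_force: [0.6, 0.3, 0.4]
width: 30.7
finger_force: 0.0
```

```bash
python3 - <<'E'
from plan import *
show()
s=ctrl.state(); json.dump(dict(p=list(map(float,s['tool_pos'])),R=rot(0,40).tolist()),open('cmd.json','w'))
a=cloud(cam('scene')).reshape(-1,3)
b=a[(abs(a[:,1]+38)<25)&(a[:,0]>650)&(a[:,0]<760)]
for z0,z1 in ((238,252),(120,200),(45,105),(17,45)):
    d=b[(b[:,2]>z0)&(b[:,2]<z1)]; print(z0,len(d),d.mean(0),d.min(0),d.max(0))
# small dipper: view pose/pre-grasp
g=[476,370.3,115]; t=tcp(g,-6.5,40); z=rot(-6.5,40)[:,2]
plan((540,120,300,0,40),(*(t-90*z+np.array([0,0,60])),-6.5,40),(*(t-90*z),-6.5,40),(*t,-6.5,40))
E
```

```text
27.35 [622.9 -35.2 253.1] w 30.7 f 0.0 [0.6 0.3 0.4] [ -21.   -6.  116.   24.   34. -127.]
cmd [686.8 -36.  212.4] rotdiff [ 0.03 -0.13 -0.13]
238 62 [687.61997468 -36.9092405  241.00004233] [677.45406503 -60.7196613  238.01677121] [698.18207546 -13.94118127 244.8719745 ]
120 79 [661.7579246  -36.92592326 161.947226  ] [652.63022348 -42.92856517 122.43712531] [670.841612   -27.85075586 199.81324895]
45 318 [680.15509557 -46.22743981  81.1767836 ] [650.10438054 -62.98535326  50.95641027] [711.33698797 -13.24243508 104.71672628]
17 14 [676.71758317 -49.10830594  18.84536803] [674.22214973 -61.86589159  17.08104057] [679.29115198 -34.4490378   20.34989525]
turn [0.0, 0.0, 0.0] dp [0.0334, 0.1552, -0.0892] rows>=3.6
turn [0.0365, 0.0, 0.0435] dp [0.0646, 0.1277, -0.0081] rows>=2.9
turn [0.0364, -0.0, 0.0434] dp [0.07, 0.1245, -0.0127] rows>=2.9
turn [0.0, -0.0, 0.0] dp [0.0386, -0.0, 0.046] rows>=1.2
turn [0.0, -0.0, 0.0] dp [-0.0, -0.0, 0.09] rows>=1.8
```

The large dipper hangs on the bar (arch at 241 mm, cup swung slightly towards the robot). On to the small dipper.

Request:
step_arm:
  turn:
    - [0, 0, 0]
    - [0, 0, 0]
    - [0, 0, 0]
    - [0, 0, 0]
    - [0, 0, 0]
  dp:
    - [0.005, 0.023, -0.0135]
    - [0.012, 0.055, -0.032]
    - [0.02, 0.093, -0.0535]
    - [0.027, 0.126, -0.072]
    - [0.0334, 0.1552, -0.0892]
  grip: [-0.3, -0.3, -0.3, -0.3, -0.3]

```text
time_s: 27.9
tool_pos: [538.8, 121.4, 297.4]
ee_rot: [[-0.767, -0.002, 0.641], [-0.001, 1.0, 0.001], [-0.641, -0.0, -0.767]]
wrist_force: [-0.1, 0.7, 0.3]
width: 31.2
finger_force: 0.0
```

Request:
step_arm:
  turn:
    - [0.0073, 0, 0.0087]
    - [0.0146, 0, 0.0174]
    - [0.0219, 0, 0.0261]
    - [0.0292, 0, 0.0348]
    - [0.0365, 0, 0.0435]
  dp:
    - [0.0129, 0.0255, -0.0016]
    - [0.0258, 0.0511, -0.0032]
    - [0.0388, 0.0766, -0.0049]
    - [0.0517, 0.1022, -0.0065]
    - [0.0646, 0.1277, -0.0081]
  grip: [-0.3, -0.3, -0.3, -0.3, -0.3]

```text
time_s: 28.4
tool_pos: [484.1, 249.0, 261.4]
ee_rot: [[-0.766, 0.055, 0.64], [0.042, 0.998, -0.036], [-0.641, -0.001, -0.767]]
wrist_force: [0.2, 0.3, -0.0]
width: 31.0
finger_force: 0.0
```

Request:
step_arm:
  turn:
    - [0.0073, 0, 0.0087]
    - [0.0146, 0, 0.0174]
    - [0.0219, 0, 0.0261]
    - [0.0292, 0, 0.0347]
    - [0.0364, 0, 0.0434]
  dp:
    - [0.014, 0.0249, -0.0025]
    - [0.029, 0.0515, -0.0053]
    - [0.045, 0.08, -0.0082]
    - [0.06, 0.1067, -0.0109]
    - [0.07, 0.1245, -0.0127]
  grip: [-0.3, -0.3, -0.3, -0.3, -0.3]

```text
time_s: 28.9
tool_pos: [428.6, 377.2, 225.2]
ee_rot: [[-0.763, 0.11, 0.637], [0.083, 0.994, -0.072], [-0.641, -0.002, -0.768]]
wrist_force: [-0.3, 0.2, 0.8]
width: 31.2
finger_force: 0.0
```

Request:
step_arm:
  turn:
    - [0, 0, 0]
    - [0, 0, 0]
    - [0, 0, 0]
    - [0, 0, 0]
    - [0, 0, 0]
  dp:
    - [0.008, 0, 0.0095]
    - [0.018, 0, 0.0215]
    - [0.03, 0, 0.0357]
    - [0.0386, 0, 0.046]
    - [0.0386, 0, 0.046]
  grip: [-0.3, -0.3, -0.3, -0.3, -0.3]

```text
time_s: 29.4
tool_pos: [428.7, 373.3, 163.4]
ee_rot: [[-0.765, 0.112, 0.634], [0.083, 0.994, -0.076], [-0.639, -0.005, -0.769]]
wrist_force: [-0.7, 0.8, -0.3]
width: 30.6
finger_force: 0.0
```

Request:
step_arm:
  turn:
    - [0, 0, 0]
    - [0, 0, 0]
    - [0, 0, 0]
  dp:
    - [0, 0, 0]
    - [0, 0, 0]
    - [0, 0, 0]
  grip: [-0.3, -0.3, -0.3]

```text
time_s: 29.7
tool_pos: [430.3, 375.6, 168.1]
ee_rot: [[-0.761, 0.112, 0.639], [0.086, 0.994, -0.071], [-0.643, 0.0, -0.766]]
wrist_force: [-0.0, 1.2, -0.1]
width: 31.2
finger_force: 0.0
```

```bash
python3 - <<'E'
from plan import *
show()
g=[476,370.3,115]; t=tcp(g,-6.5,40); z=rot(-6.5,40)[:,2]; p=t-90*z; print('want',p)
s=ctrl.state(); W=cloud(cam('wrist')).reshape(-1,3)
a=W[(abs(W[:,0]-475)<10)&(abs(W[:,1]-370)<12)&(W[:,2]>57)&(W[:,2]<130)]; print(len(a),a.mean(0) if len(a) else '', np.percentile(a,[3,97],axis=0) if len(a) else '')
d=s['ee_rot'].T@(a.mean(0)-s['tool_pos']); print('strap in tool frame',d)
E
```

```text
29.7 [430.3 375.6 168.1] w 31.2 f 0.0 [-0.   1.2 -0.1] [ 45.   7. 115. -49.  42.  -6.]
cmd [488.1 369.  100.4] rotdiff [-0.08 -0.   -0.05]
want [430.65544685 375.46635925 169.38915546]
1216 [474.02012141 372.06149835  96.62967067] [[472.52712589 366.39917989  59.88430358]
 [475.51321338 377.67661207 128.37909145]]
strap in tool frame [12.37750252  1.30725113 82.93893957]
```

Request:
step_arm:
  turn:
    - [0, 0, 0]
    - [0, 0, 0]
    - [0, 0, 0]
    - [0, 0, 0]
    - [0, 0, 0]
  dp:
    - [0, 0.001, 0.015]
    - [0, 0.001, 0.035]
    - [0, 0.001, 0.055]
    - [0, 0.001, 0.07]
    - [0, 0.001, 0.08]
  grip: [-0.3, -0.3, -0.3, -0.3, -0.3]

```text
time_s: 30.25
tool_pos: [481.5, 370.5, 105.5]
ee_rot: [[-0.762, 0.112, 0.638], [0.085, 0.994, -0.072], [-0.642, -0.001, -0.767]]
wrist_force: [-0.1, -0.1, -0.1]
width: 30.8
finger_force: 0.0
```

Request:
step_arm:
  turn:
    - [0, 0, 0]
    - [0, 0, 0]
    - [0, 0, 0]
    - [0, 0, 0]
    - [0, 0, 0]
  dp:
    - [0, 0, 0.005]
    - [0, 0, 0.009]
    - [0, 0, 0.01]
    - [0, 0, 0.01]
    - [0, 0, 0.01]
  grip: [-0.3, -0.3, -0.3, -0.3, -0.3]

```text
time_s: 30.75
tool_pos: [487.3, 370.2, 98.7]
ee_rot: [[-0.762, 0.111, 0.638], [0.085, 0.994, -0.072], [-0.642, -0.0, -0.766]]
wrist_force: [0.4, 0.4, 0.0]
width: 31.1
finger_force: 0.0
```

Request:
step_arm:
  turn:
    - [0, 0, 0]
    - [0, 0, 0]
    - [0, 0, 0]
    - [0, 0, 0]
    - [0, 0, 0]
  dp:
    - [0, 0, 0]
    - [0, 0, 0]
    - [0, 0, 0]
    - [0, 0, 0]
    - [0, 0, 0]
  grip: [-0.5, -0.65, -0.85, -0.85, -0.85]
  grip_force: 45

```text
time_s: 31.25
tool_pos: [487.5, 370.2, 98.4]
ee_rot: [[-0.762, 0.111, 0.638], [0.085, 0.994, -0.072], [-0.642, -0.0, -0.766]]
wrist_force: [-0.3, 0.9, 1.9]
width: 10.5
finger_force: 45.0
```

```bash
python3 - <<'E'
from plan import *
show()
s=ctrl.state(); p=s['tool_pos']; gz=p[2]-19*s['ee_rot'][2,2]; print('grasp',p-19*s['ee_rot'][:,2])
json.dump(dict(p=list(map(float,p)),R=rot(-6.5,40).tolist()),open('cmd.json','w'))
t=tcp([687.3-12,85,277-(165-gz)],0,40); print(t)
plan((p[0],p[1],p[2]+140,-6.5,40),(560,200,270,-3,40),(t[0]-90,85,t[2],0,40))
E
```

```text
31.25 [487.5 370.2  98.4] w 10.5 f 45.0 [-0.3  0.9  1.9] [ 40.  17. 112. -57.  34.   0.]
cmd [488.1 369.  100.4] rotdiff [-0.06  0.03 -0.1 ]
grasp [475.34627213 371.53536598 112.97041887]
[687.51296458  85.         210.41557446]
turn [0.0, 0.0, 0.0] dp [-0.09, 0.0, -0.1072] rows>=2.8
turn [-0.0393, -0.0, -0.0468] dp [-0.0903, -0.1609, 0.0345] rows>=3.8
turn [-0.0336, 0.0, -0.0401] dp [0.005, -0.1128, 0.0735] rows>=2.7
```

Request:
step_arm:
  turn:
    - [0, 0, 0]
    - [0, 0, 0]
    - [0, 0, 0]
    - [0, 0, 0]
    - [0, 0, 0]
  dp:
    - [-0.009, 0, -0.0107]
    - [-0.028, 0, -0.0334]
    - [-0.05, 0, -0.0596]
    - [-0.073, 0, -0.087]
    - [-0.09, 0, -0.1072]
  grip: [-0.85, -0.85, -0.85, -0.85, -0.85]

```text
time_s: 31.75
tool_pos: [487.5, 370.0, 240.0]
ee_rot: [[-0.762, 0.112, 0.638], [0.086, 0.994, -0.072], [-0.642, -0.0, -0.767]]
wrist_force: [0.8, -0.1, -2.1]
width: 10.8
finger_force: 45.0
```

Request:
step_arm:
  turn:
    - [-0.007, 0, -0.0084]
    - [-0.0145, 0, -0.0173]
    - [-0.0225, 0, -0.0268]
    - [-0.031, 0, -0.0369]
    - [-0.0393, 0, -0.0468]
  dp:
    - [-0.012, -0.0214, 0.0046]
    - [-0.031, -0.0552, 0.0118]
    - [-0.051, -0.0909, 0.0195]
    - [-0.072, -0.1283, 0.0275]
    - [-0.0903, -0.1609, 0.0345]
  grip: [-0.85, -0.85, -0.85, -0.85, -0.85]

```text
time_s: 32.25
tool_pos: [560.2, 198.1, 269.5]
ee_rot: [[-0.766, 0.05, 0.641], [0.038, 0.999, -0.033], [-0.641, -0.001, -0.767]]
wrist_force: [-0.2, -0.3, -1.8]
width: 10.4
finger_force: 45.0
```

Request:
step_arm:
  turn:
    - [-0.0084, 0, -0.01]
    - [-0.0168, 0, -0.02]
    - [-0.025, 0, -0.03]
    - [-0.0336, 0, -0.0401]
    - [-0.0336, 0, -0.0401]
  dp:
    - [0.0019, -0.0282, 0.0191]
    - [0.0038, -0.0564, 0.0383]
    - [0.0057, -0.0846, 0.0574]
    - [0.0069, -0.102, 0.0693]
    - [0.0076, -0.1128, 0.0766]
  grip: [-0.85, -0.85, -0.85, -0.85, -0.85]

```text
time_s: 32.75
tool_pos: [597.1, 83.0, 204.1]
ee_rot: [[-0.769, 0.0, 0.639], [-0.0, 1.0, -0.001], [-0.639, -0.0, -0.769]]
wrist_force: [-0.3, 0.3, -1.6]
width: 10.7
finger_force: 45.0
```

Request:
step_arm:
  turn:
    - [0, 0, 0]
    - [0, 0, 0]
    - [0, 0, 0]
    - [0, 0, 0]
    - [0, 0, 0]
  dp:
    - [0, 0, 0]
    - [0, 0, 0]
    - [0, 0, 0]
    - [0, 0, 0]
    - [0, 0, 0]
  grip: [-0.85, -0.85, -0.85, -0.85, -0.85]

```text
time_s: 33.25
tool_pos: [598.0, 85.8, 206.7]
ee_rot: [[-0.766, -0.003, 0.642], [-0.003, 1.0, 0.001], [-0.642, -0.001, -0.766]]
wrist_force: [0.3, 0.5, -1.5]
width: 10.0
finger_force: 45.0
```

```bash
python3 - <<'E'
from plan import *
show(); s=ctrl.state(); print(np.round(s['ee_rot'],3).tolist())
c=cam('scene'); a=cloud(c).reshape(-1,3)
y=s['tool_pos'][1]
for z0,z1 in ((262,284),(165,200),(110,148)):
    b=a[(abs(a[:,1]-y)<32)&(a[:,0]>570)&(a[:,0]<660)&(a[:,2]>z0)&(a[:,2]<z1)]
    print(z0,len(b),b.mean(0) if len(b) else '',b.min(0) if len(b) else '',b.max(0) if len(b) else '')
b=a[(abs(a[:,1]-y)<40)&(a[:,0]>675)&(a[:,0]<700)&(a[:,2]>225)&(a[:,2]<246)]; print('bar',b.mean(0))
E
```

```text
33.25 [598.   85.8 206.7] w 10.0 f 45.0 [ 0.3  0.5 -1.5] [  -5.   -4.  121.    8.   24. -101.]
cmd [597.5  85.  210.5] rotdiff [-0.08  0.02 -0.15]
[[-0.766, -0.003, 0.642], [-0.003, 1.0, 0.001], [-0.642, -0.001, -0.766]]
262 63 [597.67743148  85.02556141 272.72058562] [573.12041526  75.73517129 262.36411633] [614.83342571 102.56832895 283.77259314]
165 18 [587.34525104  83.70125788 181.27537039] [586.1565247   78.72414703 167.23242232] [588.3555855   89.62453892 197.06530304]
110 299 [610.46923479  79.83469149 131.84457213] [582.62897008  57.43470523 111.77638729] [634.00954551 109.64980049 147.83431459]
bar [687.83967952  85.32867374 238.54454826]
```

Request:
step_arm:
  turn:
    - [0, 0, 0]
    - [0, 0, 0]
    - [0, 0, 0]
    - [0, 0, 0]
    - [0, 0, 0]
  dp:
    - [-0.007, 0, 0.0059]
    - [-0.018, 0, 0.0151]
    - [-0.029, 0, 0.0243]
    - [-0.039, 0, 0.0327]
    - [-0.047, 0, 0.0394]
  grip: [-0.85, -0.85, -0.85, -0.85, -0.85]

```text
time_s: 33.8
tool_pos: [660.6, 85.1, 206.4]
ee_rot: [[-0.766, -0.002, 0.642], [-0.002, 1.0, 0.001], [-0.642, -0.001, -0.766]]
wrist_force: [-0.4, 0.2, -2.1]
width: 10.4
finger_force: 45.0
```

Request:
step_arm:
  turn:
    - [0, 0, 0]
    - [0, 0, 0]
    - [0, 0, 0]
    - [0, 0, 0]
    - [0, 0, 0]
  dp:
    - [-0.006, 0, 0.005]
    - [-0.012, 0, 0.0101]
    - [-0.018, 0, 0.0151]
    - [-0.022, 0, 0.0184]
    - [-0.022, 0, 0.0184]
  grip: [-0.85, -0.85, -0.85, -0.85, -0.85]

```text
time_s: 34.3
tool_pos: [688.1, 85.2, 205.8]
ee_rot: [[-0.767, -0.002, 0.641], [-0.002, 1.0, 0.001], [-0.641, -0.001, -0.767]]
wrist_force: [-0.7, -0.7, -1.6]
width: 10.6
finger_force: 45.0
```

Request:
step_arm:
  turn:
    - [0, 0, 0]
    - [0, 0, 0]
    - [0, 0, 0]
  dp:
    - [0, 0, 0]
    - [0, 0, 0]
    - [0, 0, 0]
  grip: [-0.85, -0.85, -0.85]

```text
time_s: 34.6
tool_pos: [687.9, 85.1, 206.5]
ee_rot: [[-0.766, -0.002, 0.642], [-0.002, 1.0, 0.001], [-0.642, -0.001, -0.766]]
wrist_force: [-0.2, -1.2, -1.9]
width: 10.7
finger_force: 45.0
```

```bash
python3 - <<'E'
from plan import *
show()
a=cloud(cam('scene')).reshape(-1,3)
b=a[(abs(a[:,1]-85)<25)&(a[:,0]>660)&(a[:,0]<715)&(a[:,2]>225)&(a[:,2]<305)]
h,xe,ze=np.histogram2d(b[:,0],b[:,2],bins=[np.arange(660,716,5),np.arange(225,306,5)])
print('z:',ze[:-1].astype(int)); 
for x,r in zip(xe,h.astype(int)): print(int(x),r)
E
```

```text
34.6 [687.9  85.1 206.5] w 10.7 f 45.0 [-0.2 -1.2 -1.9] [ -4.   7. 109.   6.  24. -99.]
cmd [597.5  85.  210.5] rotdiff [-0.03  0.04 -0.1 ]
z: [225 230 235 240 245 250 255 260 265 270 275 280 285 290 295 300]
660 [0 0 0 0 0 0 0 0 0 0 0 3 3 6 5 0]
665 [0 0 0 0 0 0 0 0 0 0 2 1 8 1 0 0]
670 [0 0 0 0 0 0 0 0 0 0 0 2 3 0 0 0]
675 [0 0 2 3 3 4 1 1 3 1 0 0 0 0 0 0]
680 [0 0 4 0 0 0 0 0 2 5 3 0 0 0 0 0]
685 [ 1  0 14  8  0  0  0  0  0  3  5  0  0  0  0  0]
690 [ 0  0 10  1  0  0  0  0  0  3  5  0  0  3 11  0]
695 [ 0  0  0  0  0  0  0  0  0  4  3  0  0  0 20  0]
700 [0 0 0 0 1 3 2 3 1 1 0 0 0 0 8 2]
705 [0 0 0 0 1 2 0 0 0 0 0 0 0 0 5 3]
710 [0 0 0 0 0 0 0 0 0 0 0 0 0 0 5 2]
```

The hook is over the bar with no contact. Lowering it.

Request:
step_arm:
  turn:
    - [0, 0, 0]
    - [0, 0, 0]
    - [0, 0, 0]
    - [0, 0, 0]
    - [0, 0, 0]
  dp:
    - [0.0026, 0, 0.0031]
    - [0.0064, 0, 0.0077]
    - [0.0103, 0, 0.0123]
    - [0.0141, 0, 0.0169]
    - [0.016, 0, 0.0191]
  grip: [-0.85, -0.85, -0.85, -0.85, -0.85]

```text
time_s: 35.15
tool_pos: [687.4, 85.1, 179.9]
ee_rot: [[-0.768, -0.002, 0.641], [-0.002, 1.0, 0.001], [-0.641, -0.0, -0.768]]
wrist_force: [-0.5, -0.3, -2.4]
width: 10.7
finger_force: 45.0
```

Request:
step_arm:
  turn:
    - [0, 0, 0]
    - [0, 0, 0]
    - [0, 0, 0]
    - [0, 0, 0]
    - [0, 0, 0]
  dp:
    - [0.0013, 0, 0.0015]
    - [0.0026, 0, 0.0031]
    - [0.0038, 0, 0.0046]
    - [0.0038, 0, 0.0046]
    - [0.0038, 0, 0.0046]
  grip: [-0.85, -0.85, -0.85, -0.85, -0.85]

```text
time_s: 35.65
tool_pos: [688.1, 85.1, 175.5]
ee_rot: [[-0.767, -0.002, 0.642], [-0.002, 1.0, 0.001], [-0.642, -0.001, -0.767]]
wrist_force: [0.6, -0.7, -1.2]
width: 10.9
finger_force: 45.0
```

Request:
step_arm:
  turn:
    - [0, 0, 0]
    - [0, 0, 0]
    - [0, 0, 0]
  dp:
    - [0.0006, 0, 0.0008]
    - [0.0006, 0, 0.0008]
    - [0.0006, 0, 0.0008]
  grip: [-0.85, -0.85, -0.85]

```text
time_s: 35.95
tool_pos: [688.2, 85.1, 174.5]
ee_rot: [[-0.767, -0.002, 0.642], [-0.002, 1.0, 0.001], [-0.642, -0.001, -0.767]]
wrist_force: [0.2, -0.3, -1.0]
width: 10.3
finger_force: 45.0
```

Request:
step_arm:
  turn:
    - [0, 0, 0]
    - [0, 0, 0]
    - [0, 0, 0]
  dp:
    - [0.0006, 0, 0.0008]
    - [0.0006, 0, 0.0008]
    - [0.0006, 0, 0.0008]
  grip: [-0.85, -0.85, -0.85]

```text
time_s: 36.25
tool_pos: [688.7, 85.1, 174.2]
ee_rot: [[-0.766, -0.002, 0.643], [-0.002, 1.0, 0.0], [-0.643, -0.001, -0.766]]
wrist_force: [-0.7, -0.3, 1.6]
width: 10.5
finger_force: 45.0
```

Request:
step_arm:
  turn:
    - [0, 0, 0]
    - [0, 0, 0]
    - [0, 0, 0]
  dp:
    - [0.0006, 0, 0.0008]
    - [0.0006, 0, 0.0008]
    - [0.0006, 0, 0.0008]
  grip: [-0.85, -0.85, -0.85]

```text
time_s: 36.55
tool_pos: [689.3, 85.1, 174.0]
ee_rot: [[-0.765, -0.002, 0.645], [-0.002, 1.0, 0.0], [-0.645, -0.001, -0.765]]
wrist_force: [-0.0, 0.5, 5.7]
width: 10.4
finger_force: 45.0
```

Seated (force +5.7 N). Releasing and backing out.

Request:
step_arm:
  turn:
    - [0, 0, 0]
    - [0, 0, 0]
    - [0, 0, 0]
    - [0, 0, 0]
    - [0, 0, 0]
  dp:
    - [-0.0006, 0, -0.0008]
    - [-0.0006, 0, -0.0008]
    - [-0.0006, 0, -0.0008]
    - [-0.0006, 0, -0.0008]
    - [-0.0006, 0, -0.0008]
  grip: [-0.85, -0.75, -0.7, -0.5, -0.35]
  grip_force: 10

```text
time_s: 37.05
tool_pos: [687.6, 85.2, 172.5]
ee_rot: [[-0.768, -0.002, 0.641], [-0.002, 1.0, 0.001], [-0.641, -0.0, -0.768]]
wrist_force: [-0.8, 0.1, -0.0]
width: 27.2
finger_force: 0.0
```

Request:
step_arm:
  turn:
    - [0, 0, 0]
    - [0, 0, 0]
    - [0, 0, 0]
    - [0, 0, 0]
    - [0, 0, 0]
  dp:
    - [0, 0, 0]
    - [0, 0, 0]
    - [0, 0, -0.005]
    - [0, 0, -0.015]
    - [0, 0, -0.03]
  grip: [-0.3, -0.3, -0.3, -0.3, -0.3]

```text
time_s: 37.55
tool_pos: [668.2, 85.1, 196.4]
ee_rot: [[-0.767, -0.002, 0.641], [-0.002, 1.0, 0.001], [-0.641, -0.001, -0.767]]
wrist_force: [0.3, 0.6, 0.3]
width: 30.4
finger_force: 0.0
```

Request:
step_arm:
  turn:
    - [0, 0, 0]
    - [0, 0, 0]
    - [0, 0, 0]
    - [0, 0, 0]
    - [0, 0, 0]
  dp:
    - [0, 0, -0.02]
    - [0, 0, -0.045]
    - [0, 0, -0.07]
    - [0, 0, -0.09]
    - [0, 0, -0.1]
  grip: [-0.3, -0.3, -0.3, -0.3, -0.3]

```text
time_s: 38.05
tool_pos: [604.2, 85.2, 275.6]
ee_rot: [[-0.765, -0.002, 0.644], [-0.002, 1.0, 0.0], [-0.644, -0.001, -0.765]]
wrist_force: [0.5, -0.1, 0.0]
width: 30.7
finger_force: 0.0
```

Request:
step_arm:
  turn:
    - [0, 0, 0]
    - [0, 0, 0]
    - [0, 0, 0]
    - [0, 0, 0]
    - [0, 0, 0]
  dp:
    - [0, 0, -0.02]
    - [0, 0, -0.05]
    - [0, 0, -0.08]
    - [0, 0, -0.1]
    - [0, 0, -0.1]
  grip: [-0.3, -0.3, -0.3, -0.3, -0.3]

```text
time_s: 38.55
tool_pos: [540.6, 85.1, 353.1]
ee_rot: [[-0.763, -0.002, 0.646], [-0.002, 1.0, 0.0], [-0.646, -0.001, -0.763]]
wrist_force: [-0.5, 0.1, -0.2]
width: 30.9
finger_force: 0.0
```

Request:
step_arm:
  turn:
    - [0, 0, 0]
    - [0, 0, 0]
    - [0, 0, 0]
    - [0, 0, 0]
    - [0, 0, 0]
  dp:
    - [0, 0, 0]
    - [0, 0, 0]
    - [0, 0, 0]
    - [0, 0, 0]
    - [0, 0, 0]
  grip: [-0.3, -0.3, -0.3, -0.3, -0.3]

```text
time_s: 39.05
tool_pos: [540.5, 85.0, 348.9]
ee_rot: [[-0.768, -0.002, 0.641], [-0.002, 1.0, 0.001], [-0.641, -0.001, -0.768]]
wrist_force: [-0.1, -0.6, -0.0]
width: 30.9
finger_force: 0.0
```

```bash
python3 - <<'E'
from plan import *
show()
s=cam('scene')['img']; cv2.imwrite('pics/end.png',cv2.resize(s[100:400,180:500],(640,600),interpolation=2))
E
```

```text
39.05 [540.5  85.  348.9] w 30.9 f 0.0 [-0.1 -0.6 -0. ] [ -6. -24. 118.   5.  46. -98.]
cmd [597.5  85.  210.5] rotdiff [-0.04  0.13 -0.09]
```

View pics/end.png

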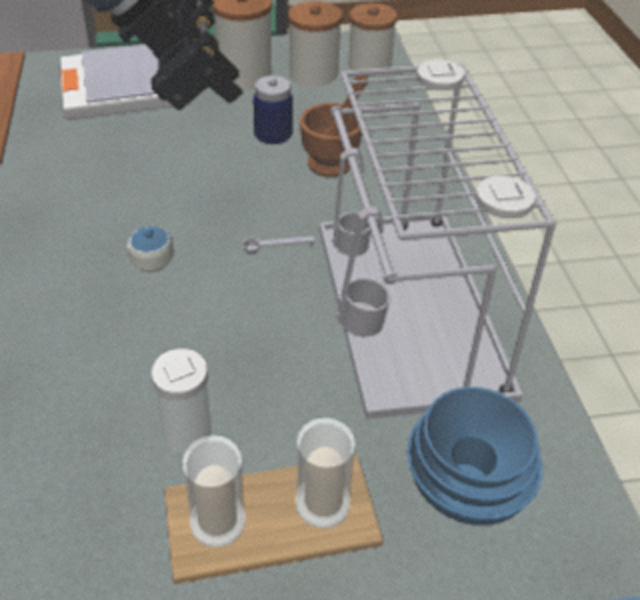

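Both shakers sit over their posts at (215,520) and (323,500). Both dippers hang from the bar at (350,235) and (365,305), apart from each other, and the bystanders have not moved. A short wait for any swing to settle, then I hand in.

Request:
step_arm:
  turn:
    - [0, 0, 0]
    - [0, 0, 0]
    - [0, 0, 0]
    - [0, 0, 0]
    - [0, 0, 0]
  dp:
    - [0, 0, 0]
    - [0, 0, 0]
    - [0, 0, 0]
    - [0, 0, 0]
    - [0, 0, 0]
  grip: [-0.3, -0.3, -0.3, -0.3, -0.3]

```text
time_s: 39.6
tool_pos: [540.5, 85.0, 349.8]
ee_rot: [[-0.767, -0.002, 0.642], [-0.002, 1.0, 0.001], [-0.642, -0.001, -0.767]]
wrist_force: [-0.1, -0.2, -0.6]
width: 30.9
finger_force: 0.0
```

Request:
step_arm:
  turn:
    - [0, 0, 0]
    - [0, 0, 0]
    - [0, 0, 0]
    - [0, 0, 0]
    - [0, 0, 0]
  dp:
    - [0, 0, 0]
    - [0, 0, 0]
    - [0, 0, 0]
    - [0, 0, 0]
    - [0, 0, 0]
  grip: [-0.3, -0.3, -0.3, -0.3, -0.3]

```text
time_s: 40.1
tool_pos: [540.5, 85.0, 349.7]
ee_rot: [[-0.767, -0.002, 0.642], [-0.002, 1.0, 0.001], [-0.642, -0.001, -0.767]]
wrist_force: [-0.7, -0.9, -0.3]
width: 30.8
finger_force: 0.0
```

Request:
step_arm:
  turn:
    - [0, 0, 0]
    - [0, 0, 0]
    - [0, 0, 0]
    - [0, 0, 0]
    - [0, 0, 0]
  dp:
    - [0, 0, 0]
    - [0, 0, 0]
    - [0, 0, 0]
    - [0, 0, 0]
    - [0, 0, 0]
  grip: [-0.3, -0.3, -0.3, -0.3, -0.3]

```text
time_s: 40.6
tool_pos: [540.5, 85.0, 349.7]
ee_rot: [[-0.767, -0.002, 0.642], [-0.002, 1.0, 0.001], [-0.642, -0.001, -0.767]]
wrist_force: [-0.0, 0.4, -0.9]
width: 30.7
finger_force: 0.0
```

```bash
python3 -c "
from station import ctrl
print(ctrl.finish_job())"
```

```text
the job is handed in; nothing more can be done
None
```

I handed the job in at about 41 s: both shakers sit mouth down over their posts, both dippers hang apart on the bar, and the final picture shows everything else where it was; the hand-in call returned no verdict.

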